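# Find and mark the high spot of a centrifuge rotor

## Task

Clear every piece of packing waste off the rotor and the bench into the yellow bin. Then bring the dial gauge fully up to its stop, turn the rotor slowly until the gauge reads its highest, stop it there, and press the red marking plunger fully down to mark that high spot and nowhere else. Finally back the gauge fully off again, and leave the beaker and the reagent bottle where they stand.

Things in the scene. Friction and masses are not known exactly. Their poses are not given: they have to be found in the camera images.
- stand: rotor run-out stand: dark 200 x 400 mm base plate, 20 mm thick, fixed to the bench. Origin at bench level on the rotor's vertical axis; its +y runs from that axis to the dial gauge, its x along the plate's short side. The plate reaches 105 mm to -y and 295 mm to +y.
- rotor (a joint): angle (rad) of the centrifuge rotor about the vertical, growing counter-clockwise from above, endless. It drags lightly (about 2 N at the wells) and stays where left. The bright steel band round its rim is slightly off centre, in a direction that differs each time and is unrelated to the wells; its farthest-out point is the high spot. Turn slowly: over 2.5 rad/s spoils the check
- rotor_top (a point): centre of the rotor's flat deck, on the axis, 115 mm above the bench. The rotor is a dark blue drum 196 mm across, 70 mm high; a fluted knob 38 mm wide rises 20 mm from the deck's centre
- well (a point): centre of the mouth of one of the rotor's six round wells (44 mm wide, 38 mm deep, centres 60 mm from the axis, 60 degrees apart), at deck height; it turns with the rotor. Closed fingers put 30 mm down a well can push the rotor round
- gauge (a joint): slide position (m) of the dial gauge's carriage: 0 fully backed off, 0.020 fully up, against its stop, with the gauge tip on the rim all the way round. It moves along the stand's -y as it grows, takes about 3 N to slide and stays where it is left. Grey carriage with a large dial, 80 mm across, face up, 76 mm above the bench.
- gauge_post (a point): centre of the top of the orange upright post on the carriage, by which the gauge is slid: 20 mm thick, top 110 mm above the bench, standing 66 mm behind the dial's centre (stand +y), with 26 mm between the dial's edge and the post's axis; free on all sides above 76 mm
- dial (a point): centre of the dial face, 75.5 mm above the bench
- dial_hand (a joint): angle (rad) of the red hand, 32 mm long, growing clockwise from above as the tip is pushed in: 1 rad per 0.8 mm. At 0 (tip free) it points along the stand's -y. With the gauge fully up it rises and falls once per turn of the rotor, as a + b cos(rotor angle - high spot), b about 2 rad, and stays within one turn of the dial
- gauge_tip (a point): centre of the gauge's ball tip, 4 mm in radius, 63.5 mm above the bench on the stand's y axis, riding on the rim's steel band when the gauge is up
- marker (a joint): how far (m) the sprung marking plunger is pressed: 0 up, 0.012 fully down with its tip on the deck's edge just above the gauge tip; 2 N starts it, 8 N holds it down, and it springs back up. It slides in an arm on a post that stands on the stand's +x side and is 165 mm high.
- marker_top (a point): centre of the top of the plunger's red head, 26 mm wide; 198 mm above the bench when up; it sits 88 mm from the rotor axis along the stand's +y
- bin: yellow open-topped waste bin fixed to the bench, 220 x 160 x 120 mm high outside (x, y, z), walls 5 mm; origin at the centre of its underside
- foam: pink foam block 80 x 46 x 42 mm (x, y, z), 20 g, origin at its centre; may lie on the rotor's deck
- eps: white expanded-foam block 72 x 52 x 46 mm (x, y, z), 18 g, origin at its centre
- card: folded brown cardboard pad 84 x 40 x 40 mm (x, y, z), 25 g, stiff, origin at its centre
- paper: crumpled ball of cream paper, stiff, faceted, 50 to 62 mm across, 20 g, origin about at its centre
- foil: crumpled ball of grey foil, stiff, faceted, 50 to 62 mm across, 20 g, origin about at its centre
- beaker: empty glass beaker 68 mm wide, 85 mm high, origin at the centre of its underside; leave it alone
- reagent: white reagent bottle with a blue cap, 58 mm wide, 110 mm high, origin at the centre of its underside; leave it alone

How it is judged (in metres and radians):
On the way, in this order (a step that is already met when the one before it is completed fails the run):
1. all the packing waste is in the bin (x of foam in the frame of bin between -0.105 and 0.105 m and y of foam in the frame of bin between -0.075 and 0.075 m and height (world z) of each of foam, eps, card, paper, foil below 0.105 m and x of eps in the frame of bin between -0.105 and 0.105 m and y of eps in the frame of bin between -0.075 and 0.075 m and x of card in the frame of bin between -0.105 and 0.105 m and y of card in the frame of bin between -0.075 and 0.075 m and x of paper in the frame of bin between -0.105 and 0.105 m and y of paper in the frame of bin between -0.075 and 0.075 m and x of foil in the frame of bin between -0.105 and 0.105 m and y of foil in the frame of bin between -0.075 and 0.075 m), for 0.3 s.
2. with the gauge up, the rotor stands still at its high spot (within about 20 degrees) (y of gauge_tip in the frame of stand above 0.10521 m and value of joint gauge above 0.0185 m and velocity of joint rotor between -0.05 and 0.05 rad/s), for 1 s.
3. the marking plunger is pressed down on the high spot, the rotor still (all of step 2 and value of joint marker above 0.01 m), for 0.1 s.
At the end, for the whole second after the job is handed in: All packing waste lies at rest in the bin, the rotor stands still, the marking plunger is back up (within 3 mm) and the gauge is backed off to within 4 mm of its end (all of step 1 and velocity of joint rotor between -0.05 and 0.05 rad/s and value of joint gauge below 0.004 m and value of joint marker below 0.003 m and linear speed of each of foam, eps, card, paper, foil below 0.03 m/s); the robot touches nothing.
It fails at once if the rotor is turned faster than 2.5 rad/s (velocity of joint rotor above 2.5 rad/s or velocity of joint rotor below -2.5 rad/s).
It fails at once if the marking plunger is pressed (over 7 mm) away from the high spot or with the gauge off (value of joint marker above 0.007 m and not (y of gauge_tip in the frame of stand above 0.10521 m and value of joint gauge above 0.0185 m)).
It fails at once if the beaker or the reagent bottle is moved over 40 mm or tipped (distance of any of beaker, reagent from where it was at the start of the episode above 0.04 m or angle between any of beaker, reagent's own z axis and vertical above 0.5 rad).
Of foam, eps, card, paper, foil only 2 to 4 are there at a start; the rules pass over those that are not, and their reading is None.
At some moment in a run one of foam, eps, card, paper, foil may be knocked a few centimetres aside while the robot is not near it.
Once in a run the grip may slacken for a moment while it holds something.
It also fails if it takes over 210 s, if anything falls off the work surface, if the arm or the gripper's body presses on something with over 40 N, if the wrist force passes 120 N, or if a joint passes its speed limit or range.

## Robot

A 6-joint arm with a two-finger parallel gripper is mounted at the origin on the work surface. World frame = base frame: x ahead of the robot, y to its left, z up, the work surface at z = 0. Lengths are in mm, angles in rad, forces in N, time in s.
With the tool pointing down it reaches from about 300 to 775 mm from the base axis. Payload 14.6 kg.
Tool frame: the origin (TCP) lies between the finger pads; the fingertips stand 8 mm ahead of it and the grasp point (between the pads) lies 11 mm behind it; x points along the fingers, y is the direction in which the jaws open and shut, and the axes are right-handed (so a half turn about x gives the same grasp; the last joint's range is limited). The gripper opens to 94 mm and grips with 3 to 60 N. Pads are 16 mm wide; open, the fingers measure 119 mm over their backs; the gripper's body (75 mm by 177 mm) begins 78 mm behind the grasp point.
Start: joints at [1.256, 0.3, 1.521, -0, 1.321, -0.067], TCP at [134.897, 533.19, 213.446] pointing down, gripper open.
Joint ranges: [-3.03, 3.03], [-0.79, 2.21], [0.23, 2.52], [-1.04, 4.18], [0, 3.07], [-2.55, 2.55]. Speed limits (rad/s): [2.22, 2.22, 2.57, 3.14, 3.14, 3.14].

## Interface

Orientations are given as [roll, pitch, yaw] about the fixed x, y, z axes, in that order (R = Rz(yaw) Ry(pitch) Rx(roll)).
In Python, from cell import telemetry, camera, calibration, order gives the robot as it stands.
- The arm moves only by the shell command python3 -m handwheel 'ROWS' [FORCE]. ROWS is JSON, a list of rows, each a list of 7 numbers: the turn, a rotation vector about the tool's x, y, z as a fraction of full scale, then the shift along the tool's x, y, z as a fraction of full scale, then the opening, from 0 (shut) to 1 (fully open). A call has 1 to 12 rows; each row is the pose to reach, as a shift and turn from the pose measured when the call began, along the tool's axes at that moment, turning the shorter way round; what a row does not reach only later rows make up. Full scale, the value 1, is 300 mm for a shift and pi rad for a turn. A row lasts 1/8 s, in which the tool goes at most 62.5 mm and 10.7 degrees, less where a joint would pass 70% of its speed; a pose out of reach is approached as far as the arm can. A call with a number of a shift or a turn outside -1 to 1 is refused whole. A call with a gripper value outside its range is refused whole. The fingers move at their own pace and stop on an object; FORCE is the grip in N (left out, the last holds). Time passes only in rows, so rows that repeat a pose let the fingers close. It gives the time, the measured TCP pose, the force and the opening at its end, in the units of the state.
- telemetry.read_state(): the state, without advancing time (a new reading comes with each control period).
- camera(name): name is "side" or "top"; returns the picture (400x640x3 uint8, red, green, blue); there is no depth.
- calibration(name): a dict with "fov_y" (degrees; the focal length in pixels is half the picture's height over the tangent of half this angle, whatever the lens; pixels are square), "cx", "cy" (the principal point, pixels), "k1" (the pictures are not rectified: a ray, as slopes to the right and down, at radius r is drawn at 1 + k1 r^2 times it, then the intrinsics apply), "position" and "attitude" of the camera in the world. Camera axes: x right, y down, z forward; pixel columns grow to the right and rows downward; lengths in mm; the calibration is good to about 2 mm. A picture is of the moment at which its call begins. calibration takes no time and is no camera call.
- order.sign_off(): hands the job in, once; it reports no verdict.
The state is a dict: "clock": time; "joints": joint angles; "qd": joint speeds; "effort": joint torques, N m; "eef_pos": TCP position; "eef_rot": TCP orientation; "wrist_force": force on the tool from outside, world axes, zero at the start; "moment": the same for the moment, N m; "finger_gap": finger opening in mm.
Only numpy, scipy, OpenCV 4.12 (cv2) and the standard library are available. Lean on these libraries where they do the work, as an engineer would, in place of code of your own. Each camera call takes 0.05 s, during which the arm holds its last target.

## Working session

There is one attempt and no reset: what is moved stays moved. The work goes in short steps, Python scripts to look and compute and a shell command to move; the robot and the scene stay as the last step left them, time stands still between calls to the robot, and variables do not carry over. Pictures are saved under pics/ and viewed, and the job is handed in when it is done.

```bash
ls; mkdir -p pics; python3 - <<'E'
from cell import telemetry, camera, calibration
import cv2
for n in ("side","top"):
    print(calibration(n)); cv2.imwrite(f"pics/{n}0.png",camera(n)[:,:,::-1])
print(telemetry.read_state())
E
```

```text
pics
{'fov_y': 47.403601139735045, 'cx': 317.35183416728484, 'cy': 205.0461582618549, 'k1': -0.06404159491425833, 'position': array([ -75.0497499 , -810.41537534,  685.27463448]), 'attitude': array([-2.04815877, -0.02567971, -0.63971324])}
{'fov_y': 48.15877082683714, 'cx': 314.96493882932447, 'cy': 207.08362393792612, 'k1': 5.003319311876391e-05, 'position': array([ 422.19790721,   -8.04239541, 1485.27192697]), 'attitude': array([-3.03723316, -0.01207512, -1.56233807])}
{'clock': 0.1, 'joints': array([ 1.25636568e+00,  3.00454629e-01,  1.52147426e+00, -4.78062596e-06,
        1.32070699e+00, -6.65820273e-02]), 'qd': array([-0.00139906, -0.00247877, -0.00132032, -0.00110929, -0.00109408,
        0.00074069]), 'effort': array([ 1.73930071e-04, -5.32649374e+01, -3.53282189e+01,  7.09206867e-02,
        2.34274036e-02, -7.29376461e-05]), 'eef_pos': array([134.85423911, 532.99305178, 212.94054792]), 'eef_rot': array([-1.63293959,  1.56975309, -1.88078703]), 'wrist_force': array([ 0.4693497 ,  0.62016245, -0.00590233]), 'moment': array([-0.05814412, -0.03503568, -0.02005204]), 'finger_gap': 93.85349278729318}
```

View pics/top0.png

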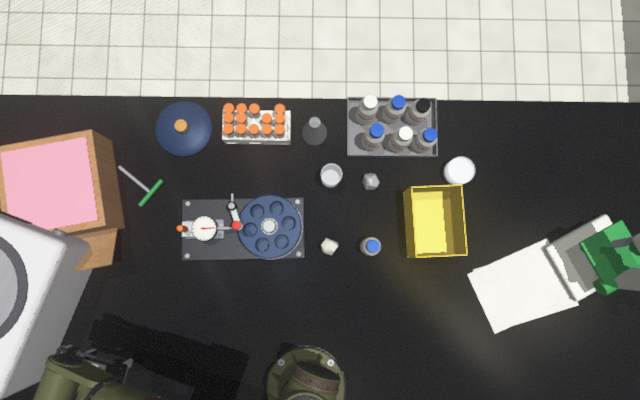

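View pics/side0.png

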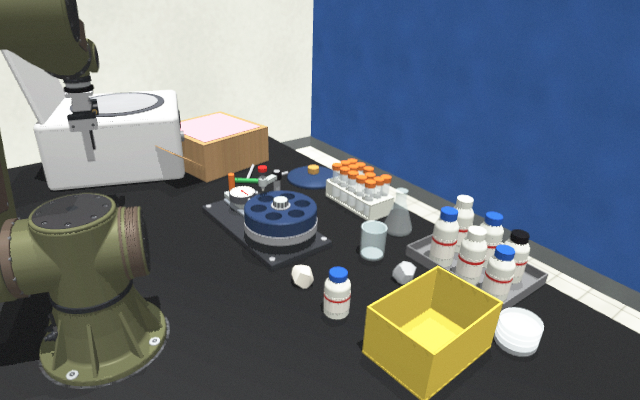

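```bash
cat > h.py <<'E'
import numpy as np, cv2
from cell import telemetry, camera, calibration
from scipy.spatial.transform import Rotation as Rn
def K(n):
    c=calibration(n); f=200/np.tan(np.radians(c['fov_y'])/2)
    return c,f,Rn.from_euler('xyz',c['attitude']).as_matrix()
def ray(n,u,v):
    c,f,R=K(n); d=np.array([(u-c['cx'])/f,(v-c['cy'])/f]); s=d.copy()
    for _ in range(20): s=d/(1+c['k1']*(s@s))
    r=R@np.array([s[0],s[1],1.]); return c['position'],r/np.linalg.norm(r)
def plane(n,u,v,z):
    o,r=ray(n,u,v); return o+r*(z-o[2])/r[2]
def tri(a,b):
    o1,r1=ray('top',*a); o2,r2=ray('side',*b)
    t=np.linalg.lstsq(np.c_[r1,-r2],o2-o1,rcond=None)[0]
    p,q=o1+t[0]*r1,o2+t[1]*r2
    return (p+q)/2,np.linalg.norm(p-q)
def proj(n,p):
    c,f,R=K(n); q=R.T@(np.array(p)-c['position']); s=q[:2]/q[2]; s=s*(1+c['k1']*(s@s))
    return s*f+[c['cx'],c['cy']]
def snap(name,tag,box=None,k=1):
    im=camera(name)[:,:,::-1].copy()
    o=im if box is None else cv2.resize(im[box[1]:box[3],box[0]:box[2]],None,fx=k,fy=k,interpolation=cv2.INTER_CUBIC)
    cv2.imwrite(f'pics/{tag}.png',o); return im
def st():
    s=telemetry.read_state()
    print('t',round(s['clock'],2),'pos',s['eef_pos'].round(1),'R cols x',Rn.from_euler('xyz',s['eef_rot']).as_matrix().round(3).T.tolist(),'F',s['wrist_force'].round(1),'gap',round(s['finger_gap'],1)); return s
E
python3 - <<'E'
from h import *
st()
im=cv2.imread('pics/top0.png'); 
cv2.imwrite('pics/t1.png',cv2.resize(im[150:270,170:480],None,fx=2.5,fy=2.5,interpolation=cv2.INTER_CUBIC))
im=cv2.imread('pics/side0.png'); 
cv2.imwrite('pics/s1.png',cv2.resize(im[150:400,200:510],None,fx=2.4,fy=2.4,interpolation=cv2.INTER_CUBIC))
E
```

```text
t 0.1 pos [134.9 533.  212.9] R cols x [[-0.0, -0.001, -1.0], [0.245, 0.969, -0.001], [0.969, -0.245, -0.0]] F [ 0.5  0.6 -0. ] gap 93.9
```

View pics/t1.png

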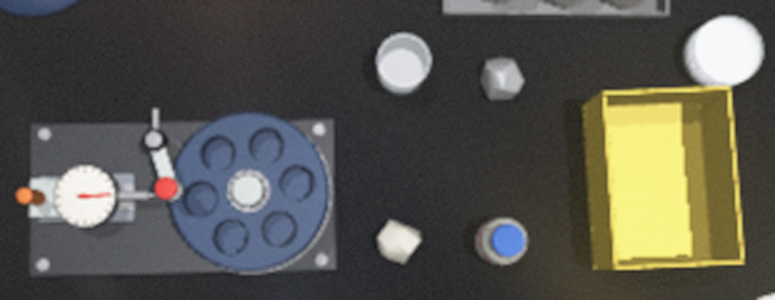

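View pics/s1.png

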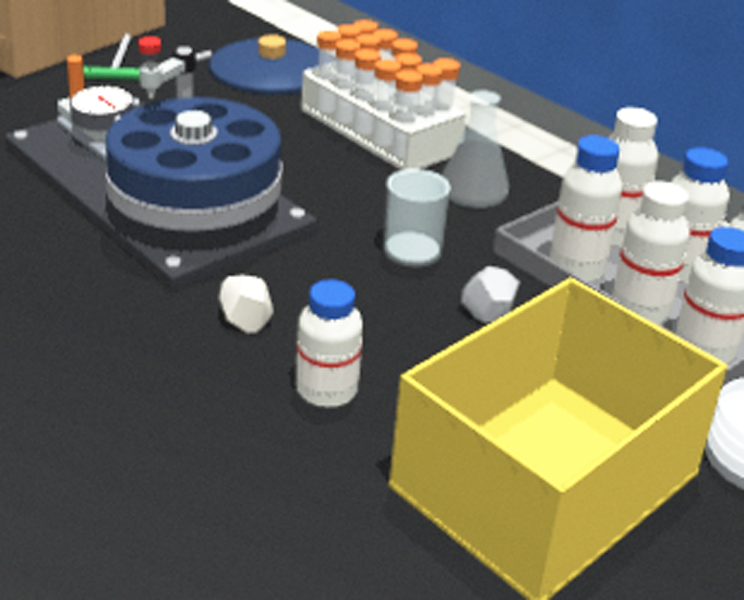

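```bash
python3 - <<'E'
from h import *
def cen(name,f,box,lo,hi=255):
    im=cv2.imread(f); x0,y0,x1,y1=box; g=cv2.cvtColor(im,cv2.COLOR_BGR2GRAY)[y0:y1,x0:x1]
    m=((g>lo)&(g<=hi)).astype('uint8'); cs,_=cv2.findContours(m,cv2.RETR_EXTERNAL,cv2.CHAIN_APPROX_NONE); c=max(cs,key=cv2.contourArea)
    (cx,cy),(w,h),a=cv2.minAreaRect(c); M=cv2.moments(c); return (M['m10']/M['m00']+x0,M['m01']/M['m00']+y0),(w,h,a),cv2.contourArea(c)
for k,tb,sb in (('paper',(312,230,347,263),(285,258,318,294)),('foil',(358,168,384,194),(388,255,418,290))):
    a=cen('top','pics/top0.png',tb,70); b=cen('side','pics/side0.png',sb,70)
    print(k,a,b,tri(a[0],b[0]))
    c=tri(a[0],b[0])[0]; print('mm/px',(1485-c[2])/ (K('top')[1]))
T=lambda x,y:(170+x/2.5,150+y/2.5); S=lambda x,y:(200+x/2.4,150+y/2.4)
for k,a,b in (('knob',T(248,190),S(194,118)),('markertop',T(167,188),S(150,43)),('post',T(24,196),S(76,58)),('dial',T(86,195),S(101,100)),
  ('reagentcap',T(508,240),S(332,293)),('beakertop',T(404,60),S(417,186)),
  ('plate corner screws -y+x',T(319,129),S(297,213)),('screw -y-x',T(321,260),S(174,262)),
  ('bin NL top',T(603,90),S(571,281)),('bin NR',T(731,88),S(723,367)),('bin SR',T(743,264),S(560,492)),('bin SL',T(594,268),S(403,377))):
    p,e=tri(a,b); print(k,p.round(1),round(e,1))
# stand axis
for k,a,z in (('screwTL',T(44,133),20),('screwBL',T(42,264),20),('screwTR',T(319,129),20),('screwBR',T(321,260),20)): print(k,plane('top',*a,z).round(1))
E
```

```text
paper ((328.8875502008032, 246.10441767068272), (15.800002098083496, 16.80000114440918, 36.86989974975586), 207.5) ((302.09466019417476, 275.46035598705504), (24.0, 22.0, 90.0), 412.0) (array([448.82212953, -71.2740456 ,  22.78044016]), np.float64(1.5544539047759531))
mm/px 3.2672557716096136
foil ((370.4512578616352, 180.98977987421384), (16.0, 16.0, 90.0), 212.0) ((405.40980024968786, 275.1657303370786), (25.0, 29.0, 0.0), 534.0) (array([ 666.22319635, -209.14800562,   15.67320232]), np.float64(2.260258619909072))
mm/px 3.2831365356761815
knob [506.2 113.3 137.7] 3.1
markertop [503.7 201.1 197.9] 2.6
post [498.8 388.8 112.4] 5.1
dial [500.6 322.5  77.7] 0.3
reagentcap [ 449.2 -203.7  111.1] 2.7
beakertop [675.2 -75.9  86.1] 1.0
plate corner screws -y+x [593.8  32.2  24.8] 2.2
screw -y-x [423.6  27.   25.2] 4.2
bin NL top [ 634.6 -321.2  117.5] 1.2
bin NR [ 637.7 -478.6  121.7] 0.1
bin SR [ 422.4 -489.2  120.6] 3.1
bin SL [ 422.2 -315.9  104.6] 19.3
screwTL [584.6 393.9  20. ]
screwBL [413.5 390.   20. ]
screwTR [593.4  32.9  20. ]
screwBR [421.8  28.2  20. ]
```

```bash
cat >> h.py <<'E'
def plan(x,y,z,yaw):
    """fractions from present pose to TCP x,y,z; tool down, jaw (tool y) at yaw deg in world"""
    s=st(); R=Rn.from_euler('xyz',s['eef_rot']).as_matrix()
    c,q=np.cos(np.radians(yaw)),np.sin(np.radians(yaw))
    G=np.c_[[0,0,-1],[c,q,0],[q,-c,0]]
    print('turn',(Rn.from_matrix(R.T@G).as_rotvec()/np.pi).round(3).tolist(),'shift',(R.T@(np.array([x,y,z])-s['eef_pos'])/300).round(4).tolist())
E
python3 -m handwheel '[[0.421,0,0,0,-0.85,0.75,1],[0.421,0,0,0,-0.85,0.75,1],[0.421,0,0,0,-0.85,0.75,1],[0.421,0,0,0,-0.85,0.75,1],[0.421,0,0,0,-0.85,0.75,1],[0.421,0,0,0,-0.85,0.75,1],[0.421,0,0,0,-0.85,0.75,1],[0.421,0,0,0,-0.85,0.75,1],[0.421,0,0,0,-0.85,0.75,1]]' 10
python3 -c "
from h import *
plan(449,-71,130,0)"
```

```text
clock: 1.23
eef_pos: [290.2, 230.8, 213.1]
eef_rot: [-0.453, 1.57, -2.019]
wrist_force: [0.0, 0.5, -0.1]
finger_gap: 93.5
t 1.23 pos [290.2 230.8 213.1] R cols x [[-0.001, -0.001, -1.0], [1.0, 0.005, -0.001], [0.005, -1.0, 0.001]] F [ 0.   0.5 -0.1] gap 93.5
turn [0.002, 0.0, 0.0] shift [0.2778, 0.5244, 1.0082]
```

```bash
python3 -m handwheel '[[0.002,0,0,0.1,0.524,1,1],[0.002,0,0,0.2,0.524,1,1],[0.002,0,0,0.27,0.524,1,1],[0.002,0,0,0.27,0.524,1,1],[0.002,0,0,0.27,0.524,1,1],[0.002,0,0,0.27,0.524,1,1],[0.002,0,0,0.27,0.524,1,1],[0.002,0,0,0.27,0.524,1,1]]'
python3 - <<'E'
from h import *
plan(449,-71,15,0)
snap('side','s2',(220,150,420,350),3); im=snap('top','t2')
E
```

```text
clock: 2.22
eef_pos: [448.6, -67.8, 132.3]
eef_rot: [-0.812, 1.569, -2.382]
wrist_force: [-0.2, 0.1, -0.0]
finger_gap: 93.9
t 2.23 pos [448.6 -67.8 132.3] R cols x [[-0.001, -0.001, -1.0], [1.0, 0.001, -0.001], [0.001, -1.0, 0.001]] F [-0.2  0.1 -0. ] gap 93.9
turn [0.0, 0.0, 0.0] shift [0.3911, 0.0016, 0.0104]
```

View pics/s2.png

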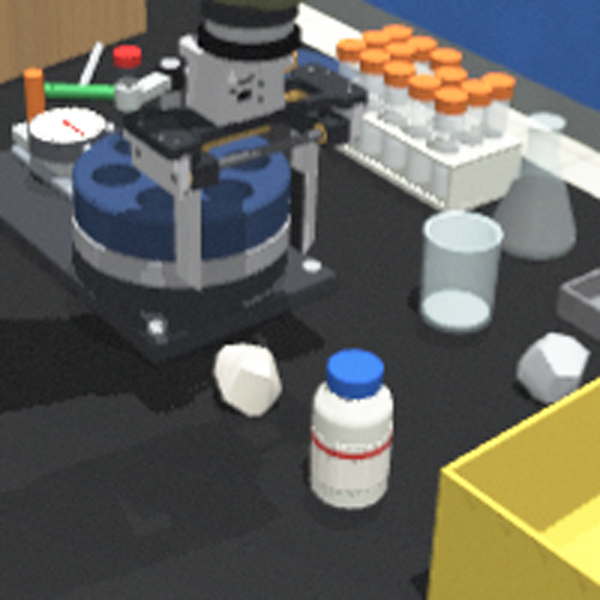

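View pics/t2.png

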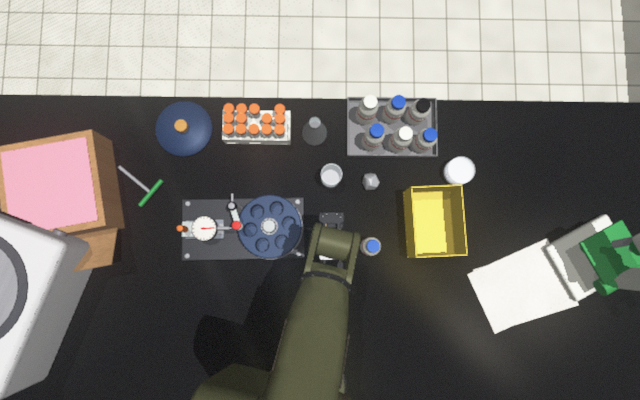

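The side view shows the paper still at (303,277), with the open fingers above it. The area the arm hid earlier is bare, so only paper and foil are present.

```bash
python3 -m handwheel '[[0,0,0,0.2,0.002,0.01,1],[0,0,0,0.39,0.002,0.01,1],[0,0,0,0.39,0.002,0.01,1],[0,0,0,0.39,0.002,0.01,1],[0,0,0,0.39,0.002,0.01,0.4],[0,0,0,0.39,0.002,0.01,0.4],[0,0,0,0.39,0.002,0.01,0.4],[0,0,0,0.39,0.002,0.01,0.4],[0,0,0,0.39,0.002,0.01,0.4],[0,0,0,0.39,0.002,0.01,0.4]]' 15
```

```text
clock: 3.58
eef_pos: [449.4, -70.7, 15.8]
eef_rot: [0.032, 1.57, -1.538]
wrist_force: [-0.7, 0.1, 2.6]
finger_gap: 53.1
```

```bash
python3 -m handwheel '[[0,0,0,0,0,0,0],[0,0,0,0,0,0,0],[0,0,0,-0.2,0,0,0],[0,0,0,-0.4,0,0,0],[0,0,0,-0.6,0,0,0],[0,0,0,-0.65,0,0,0],[0,0,0,-0.65,0,0,0],[0,0,0,-0.65,0,0,0]]' 15
python3 -c "
from h import *
plan(530,-401,215,0); snap('side','s3',(220,100,520,300),2.5)"
```

```text
clock: 4.58
eef_pos: [448.8, -70.3, 209.0]
eef_rot: [-1.391, 1.568, -2.961]
wrist_force: [-0.3, -0.4, -0.3]
finger_gap: 52.9
t 4.58 pos [448.8 -70.3 209. ] R cols x [[-0.003, -0.001, -1.0], [1.0, 0.001, -0.003], [0.001, -1.0, 0.001]] F [-0.3 -0.4 -0.3] gap 52.9
turn [0.0, 0.0, 0.001] shift [-0.0203, 0.2695, 1.1026]
```

View pics/s3.png

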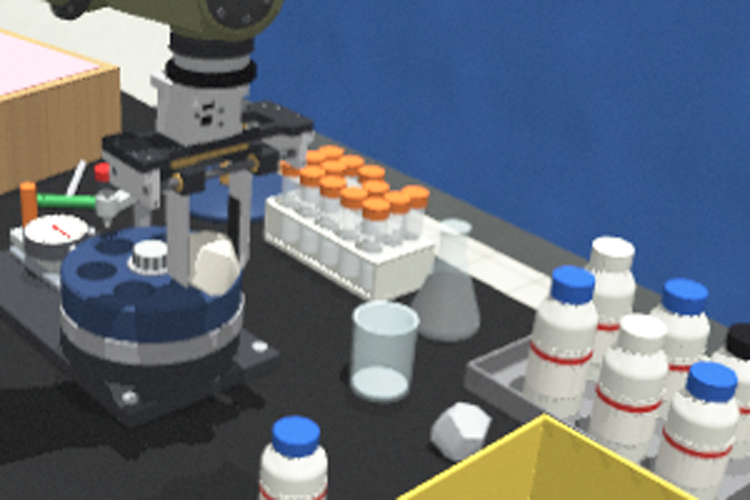

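The paper is between the fingers at (215,262) in the crop, well clear of everything. Now carry it over the bin.

```bash
python3 -m handwheel '[[0,0,0,-0.02,0.06,0.2,0],[0,0,0,-0.02,0.12,0.4,0],[0,0,0,-0.02,0.17,0.6,0],[0,0,0,-0.02,0.22,0.8,0],[0,0,0,-0.02,0.27,1,0],[0,0,0,-0.02,0.27,1,0],[0,0,0,-0.02,0.27,1,0],[0,0,0,-0.02,0.27,1,0]]'
python3 -c "
from h import *
plan(530,-401,60,0)"
```

```text
clock: 5.62
eef_pos: [530.3, -369.0, 215.0]
eef_rot: [-1.465, 1.568, -3.033]
wrist_force: [0.3, 0.4, -0.7]
finger_gap: 48.8
t 5.62 pos [ 530.3 -369.   215. ] R cols x [[-0.003, -0.0, -1.0], [1.0, 0.002, -0.003], [0.002, -1.0, 0.0]] F [ 0.3  0.4 -0.7] gap 48.8
turn [0.001, 0.0, 0.001] shift [0.5167, 0.0004, 0.1064]
```

```bash
python3 -m handwheel '[[0,0,0,0,0,0.106,0],[0,0,0,0,0,0.106,0],[0,0,0,0.2,0,0.106,0],[0,0,0,0.4,0,0.106,0],[0,0,0,0.47,0,0.106,0],[0,0,0,0.47,0,0.106,0],[0,0,0,0.47,0,0.106,0],[0,0,0,0.47,0,0.106,0]]'
python3 -c "
from h import *
st(); snap('side','s4',(300,150,560,400),2.3);snap('top','t4',(300,120,500,280),4)"
```

```text
clock: 6.62
eef_pos: [530.6, -401.4, 76.2]
eef_rot: [-0.254, 1.568, -1.822]
wrist_force: [0.3, 0.0, -0.1]
finger_gap: 48.4
t 6.62 pos [ 530.6 -401.4   76.2] R cols x [[-0.001, -0.002, -1.0], [1.0, 0.002, -0.001], [0.002, -1.0, 0.002]] F [ 0.3  0.  -0.1] gap 48.4
```

View pics/s4.png

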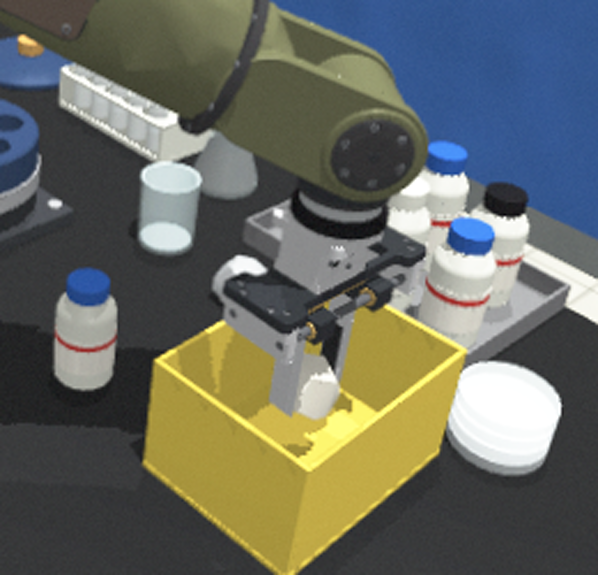

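```bash
python3 -m handwheel '[[0,0,0,0,0,0,0.9],[0,0,0,0,0,0,0.9],[0,0,0,0,0,0,0.9],[0,0,0,0,0,0,0.9],[0,0,0,-0.1,0,0,0.9],[0,0,0,-0.3,0,0,0.9],[0,0,0,-0.48,0,0,0.9],[0,0,0,-0.48,0,0,0.9],[0,0,0,-0.48,0,0,0.9],[0,0,0,-0.48,0,0,0.9]]'
python3 -c "
from h import *
plan(664,-207,150,90); snap('side','s5',(300,150,560,400),2.3);snap('top','t5',(300,120,500,280),4)"
```

```text
clock: 7.98
eef_pos: [530.1, -400.7, 217.5]
eef_rot: [-1.653, 1.567, 3.061]
wrist_force: [0.1, 0.3, 0.2]
finger_gap: 84.5
t 7.97 pos [ 530.1 -400.7  217.5] R cols x [[-0.004, 0.0, -1.0], [1.0, 0.002, -0.004], [0.002, -1.0, -0.0]] F [0.1 0.3 0.2] gap 84.5
turn [-0.499, -0.001, 0.001] shift [0.2235, 0.4485, -0.6445]
```

View pics/s5.png

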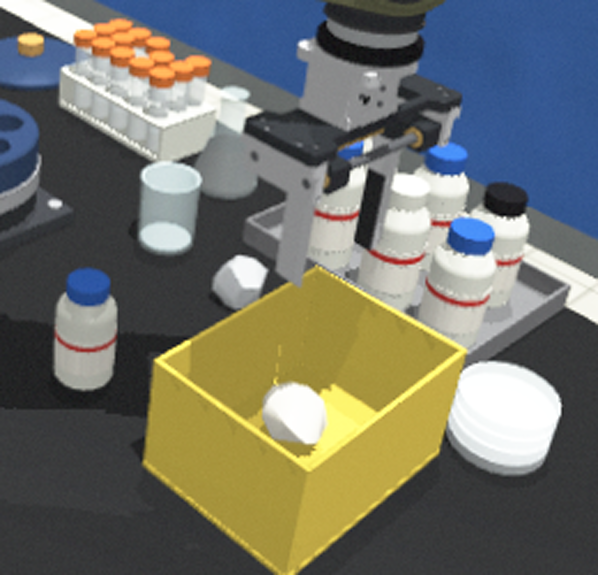

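View pics/t5.png

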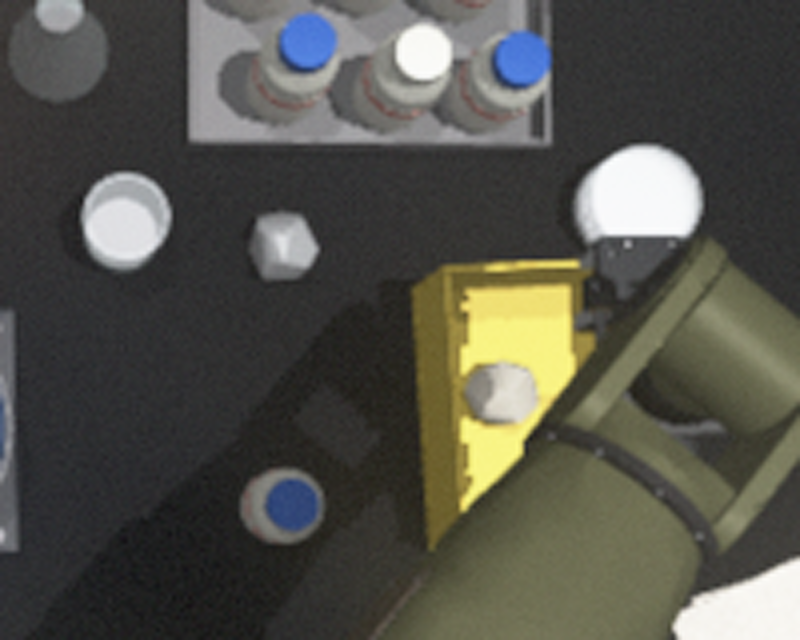

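```bash
python3 -m handwheel '[[0.499,0,0,0,0.45,-0.645,1],[0.499,0,0,0,0.45,-0.645,1],[0.499,0,0,0,0.45,-0.645,1],[0.499,0,0,0,0.45,-0.645,1],[0.499,0,0,0.1,0.45,-0.645,1],[0.499,0,0,0.2,0.45,-0.645,1],[0.499,0,0,0.2,0.45,-0.645,1],[0.499,0,0,0.2,0.45,-0.645,1],[0.499,0,0,0.2,0.45,-0.645,1],[0.499,0,0,0.2,0.45,-0.645,1],[0.499,0,0,0.2,0.45,-0.645,1]]'
python3 - <<'E'
from h import *
print(tri((371,181.5),(404.5,271.8)), plane('top',371,181.5,40))
plan(664,-207,16,-90); snap('side','s6',(300,150,560,400),2.3)
E
```

```text
clock: 9.45
eef_pos: [664.6, -207.0, 157.2]
eef_rot: [0.001, 1.567, -3.134]
wrist_force: [0.4, 0.3, 0.6]
finger_gap: 94.4
(array([ 662.10933346, -208.91280842,   27.55578769]), np.float64(1.0357011558691487)) [ 659.67230747 -206.84530174   40.        ]
t 9.45 pos [ 664.6 -207.   157.2] R cols x [[-0.004, -0.0, -1.0], [0.007, -1.0, 0.0], [-1.0, -0.007, 0.004]] F [0.4 0.3 0.6] gap 94.4
turn [0.002, 0.001, -0.0] shift [0.4706, 0.0, 0.0002]
```

View pics/s6.png

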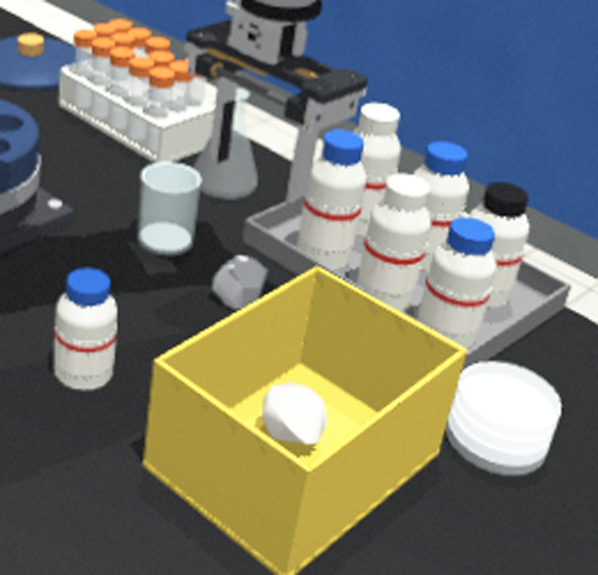

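```bash
python3 -m handwheel '[[0,0,0,0.2,0,0.007,1],[0,0,0,0.4,0,0.007,1],[0,0,0,0.47,0,0.007,1],[0,0,0,0.47,0,0.007,1],[0,0,0,0.47,0,0.007,1],[0,0,0,0.47,0,0.007,0.2],[0,0,0,0.47,0,0.007,0.2],[0,0,0,0.47,0,0.007,0.2],[0,0,0,0.47,0,0.007,0.2],[0,0,0,0.47,0,0.007,0.2],[0,0,0,0.47,0,0.007,0],[0,0,0,0.47,0,0.007,0]]' 15
python3 -m handwheel '[[0,0,0,-0.2,0,0,0],[0,0,0,-0.4,0,0,0],[0,0,0,-0.6,0,0,0],[0,0,0,-0.67,0,0,0],[0,0,0,-0.67,0,0,0],[0,0,0,-0.67,0,0,0]]'
python3 - <<'E'
from h import *
plan(530,-385,217,0); snap('side','s7',(250,100,560,400),2)
E
```

```text
clock: 11.0
eef_pos: [662.0, -206.9, 16.3]
eef_rot: [0.005, 1.567, -3.129]
wrist_force: [0.0, 1.3, 1.5]
finger_gap: 50.4
clock: 11.75
eef_pos: [662.3, -206.8, 215.3]
eef_rot: [-0.146, 1.565, 3.002]
wrist_force: [0.2, -0.2, -1.0]
finger_gap: 50.5
t 11.75 pos [ 662.3 -206.8  215.3] R cols x [[-0.006, 0.001, -1.0], [0.007, -1.0, -0.001], [-1.0, -0.007, 0.006]] F [ 0.2 -0.2 -1. ] gap 50.5
turn [-0.498, 0.001, 0.002] shift [-0.0034, 0.5909, 0.4451]
```

View pics/s7.png

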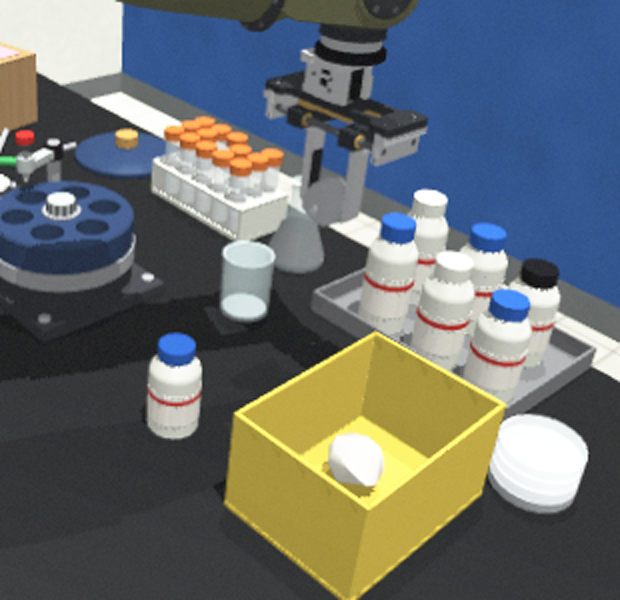

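Foil held at (325,200) in the crop, and the paper sits mid-bin. I'll keep this jaw yaw and set the foil down on the far-x side of the bin.

```bash
python3 -c "
from h import *
plan(590,-401,217,-90)"
python3 -m handwheel '[[0,0,0,0,0.2,0.1,0],[0,0,0,0,0.4,0.2,0],[0,0,0,0,0.55,0.24,0],[0,0,0,0,0.645,0.24,0],[0,0,0,0,0.645,0.24,0],[0,0,0,0,0.645,0.24,0],[0,0,0,0,0.645,0.24,0],[0,0,0,0.2,0.645,0.24,0],[0,0,0,0.4,0.645,0.24,0],[0,0,0,0.5,0.645,0.24,0],[0,0,0,0.5,0.645,0.24,0],[0,0,0,0.5,0.645,0.24,0]]'
python3 -c "
from h import *
st(); snap('side','s8',(300,150,560,400),2.3)"
```

```text
t 11.8 pos [ 662.3 -206.8  215.2] R cols x [[-0.006, 0.001, -1.0], [0.007, -1.0, -0.001], [-1.0, -0.007, 0.006]] F [-0.2  0.7  0.7] gap 50.0
turn [0.002, 0.002, 0.0] shift [-0.0052, 0.6456, 0.2454]
clock: 13.3
eef_pos: [591.6, -400.7, 67.7]
eef_rot: [0.141, 1.567, -2.993]
wrist_force: [-0.7, -0.1, -0.2]
finger_gap: 50.1
t 13.3 pos [ 591.6 -400.7   67.7] R cols x [[-0.004, -0.001, -1.0], [0.008, -1.0, 0.001], [-1.0, -0.008, 0.004]] F [-0.7 -0.1 -0.2] gap 50.1
```

View pics/s8.png

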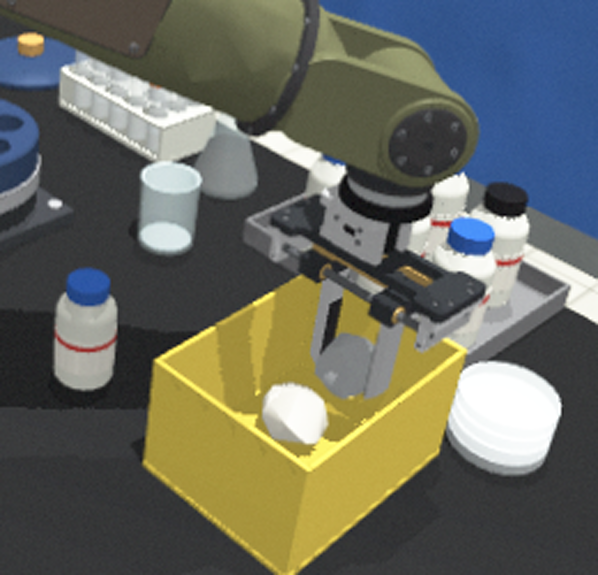

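```bash
python3 -m handwheel '[[0,0,0,0.04,0,0,0],[0,0,0,0.04,0,0,0],[0,0,0,0.04,0,0,0.75],[0,0,0,0.04,0,0,0.75],[0,0,0,0.04,0,0,0.75],[0,0,0,0.04,0,0,0.75],[0,0,0,-0.1,0,0,0.75],[0,0,0,-0.3,0,0,0.75],[0,0,0,-0.5,0,0,0.75],[0,0,0,-0.5,0,0,0.75],[0,0,0,-0.5,0,0,0.75],[0,0,0,-0.5,0,0,0.75]]'
python3 - <<'E'
from h import *
st(); snap('side','s9',(300,150,560,400),2.3); snap('top','t9')
E
```

```text
clock: 14.85
eef_pos: [591.8, -400.5, 215.9]
eef_rot: [-0.134, 1.565, 3.015]
wrist_force: [-0.1, 0.2, 0.2]
finger_gap: 70.4
t 14.85 pos [ 591.8 -400.5  215.9] R cols x [[-0.006, 0.001, -1.0], [0.007, -1.0, -0.001], [-1.0, -0.007, 0.006]] F [-0.1  0.2  0.2] gap 70.4
```

View pics/s9.png

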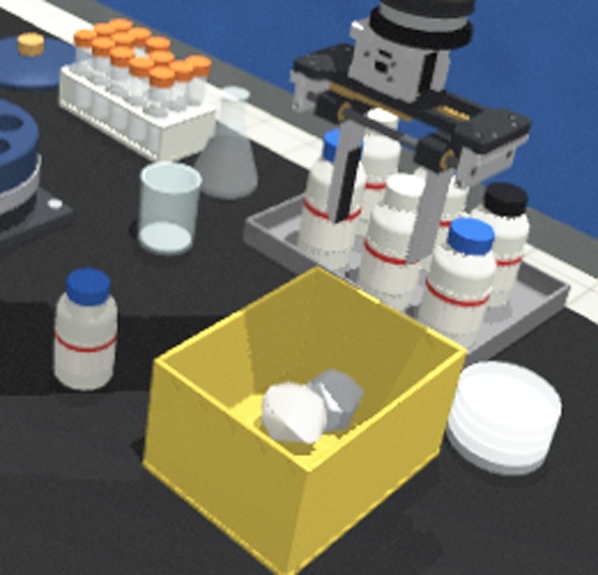

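View pics/t9.png

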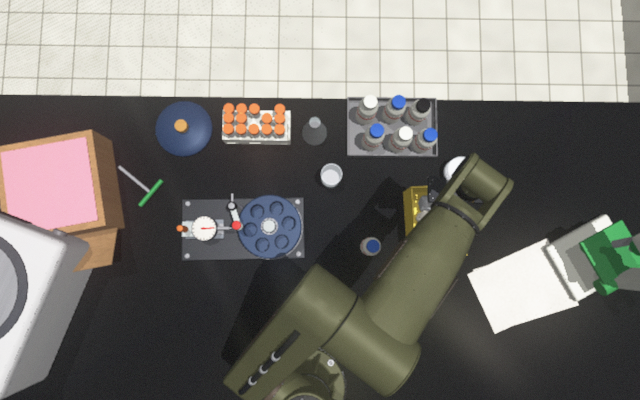

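Both balls lie in the bin. Now to the gauge post: measuring it.

```bash
python3 - <<'E'
from h import *
def orange(im,box):
    x0,y0,x1,y1=box; h=cv2.cvtColor(im[y0:y1,x0:x1],cv2.COLOR_BGR2HSV)
    return h
im=cv2.imread('pics/top0.png'); h=cv2.cvtColor(im,cv2.COLOR_BGR2HSV)
m=cv2.inRange(h,(3,120,150),(18,255,255)); ys,xs=np.nonzero(m[210:245,165:200]); print('top post',xs.mean()+165,ys.mean()+210,len(xs))
a=(xs.mean()+165,ys.mean()+210)
m=cv2.inRange(h,(170,120,120),(180,255,255))|cv2.inRange(h,(0,150,120),(4,255,255)); ys,xs=np.nonzero(m[215:240,228:245]); r=(xs.mean()+228,ys.mean()+215);print('marker',r,len(xs))
im=cv2.imread('pics/side0.png'); h=cv2.cvtColor(im,cv2.COLOR_BGR2HSV)
m=cv2.inRange(h,(3,120,100),(18,255,255)); ys,xs=np.nonzero(m[160:200,220:240]); print('side post',xs.mean()+220,ys.min()+160,ys.max()+160,len(xs))
print(plane('top',*a,110), tri(a,(xs.mean()+220,ys.min()+161.5)))
print('marker',plane('top',*r,198))
print(telemetry.read_state()['joints'].round(2))
E
python3 -m handwheel '[[-0.1,0,0,-0.3,-0.2,0.1,0.75],[-0.15,0,0,-0.3,-0.4,0.2,0.75],[-0.2,0,0,-0.3,-0.6,0.2,0.75],[-0.25,0,0,-0.3,-0.8,0.2,0.75],[-0.3,0,0,-0.3,-1,0.2,0.75],[-0.35,0,0,-0.3,-1,0.2,0.75],[-0.4,0,0,-0.3,-1,0.2,0.75],[-0.45,0,0,-0.3,-1,0.2,0.75],[-0.5,0,0,-0.3,-1,0.2,0.75]]'
python3 -c "
from h import *
plan(498,389,306,1.5)"
```

```text
top post 179.44117647058823 227.6764705882353 34
marker (np.float64(235.64814814814815), np.float64(224.94444444444446)) 54
side post 230.89523809523808 172 190 105
[498.91348001 391.28363807 110.        ] (array([499.09983601, 389.87260762, 114.06844693]), np.float64(0.9419852473092124))
marker [503.33415387 205.08667795 198.        ]
[-0.65  0.69  0.94 -0.    1.51  0.92]
clock: 16.08
eef_pos: [530.1, -100.9, 306.4]
eef_rot: [-1.656, 1.565, 3.069]
wrist_force: [-0.2, -0.3, -0.1]
finger_gap: 70.5
t 16.07 pos [ 530.1 -100.9  306.4] R cols x [[-0.006, 0.0, -1.0], [1.0, 0.013, -0.006], [0.013, -1.0, -0.001]] F [-0.2 -0.3 -0.1] gap 70.5
turn [-0.004, -0.0, 0.002] shift [0.0027, -0.0862, -1.6344]
```

```bash
python3 -m handwheel '[[0,0,0,0,-0.03,-0.2,0.75],[0,0,0,0,-0.06,-0.4,0.75],[0,0,0,0,-0.08,-0.6,0.75],[0,0,0,0,-0.08,-0.8,0.75],[0,0,0,0,-0.08,-1,0.75],[0,0,0,0,-0.08,-1,0.75],[0,0,0,0,-0.08,-1,0.75]]'
python3 -m handwheel '[[0,0,0,0,-0.01,-0.2,0.75],[0,0,0,0,-0.01,-0.4,0.75],[0,0,0,0,-0.01,-0.6,0.75],[0,0,0,0.2,-0.01,-0.63,0.75],[0,0,0,0.4,-0.01,-0.63,0.75],[0,0,0,0.45,-0.01,-0.63,0.75],[0,0,0,0.45,-0.01,-0.63,0.75],[0,0,0,0.45,-0.01,-0.63,0.75]]'
python3 -c "
from h import *
plan(499,390,92,1.5);snap('side','s10',(180,120,340,260),5);snap('top','t10',(150,180,310,270),5)"
```

```text
clock: 16.95
eef_pos: [502.2, 198.4, 306.3]
eef_rot: [-1.585, 1.564, 3.14]
wrist_force: [-0.0, 0.0, -0.2]
finger_gap: 70.4
clock: 17.95
eef_pos: [497.0, 387.4, 174.2]
eef_rot: [-2.164, 1.567, 2.56]
wrist_force: [-0.0, 1.1, -0.7]
finger_gap: 70.4
t 17.95 pos [497.  387.4 174.2] R cols x [[-0.003, 0.002, -1.0], [1.0, 0.012, -0.003], [0.012, -1.0, -0.002]] F [-0.   1.1 -0.7] gap 70.4
turn [-0.004, -0.001, 0.001] shift [0.2741, 0.0077, -0.0078]
```

View pics/s10.png

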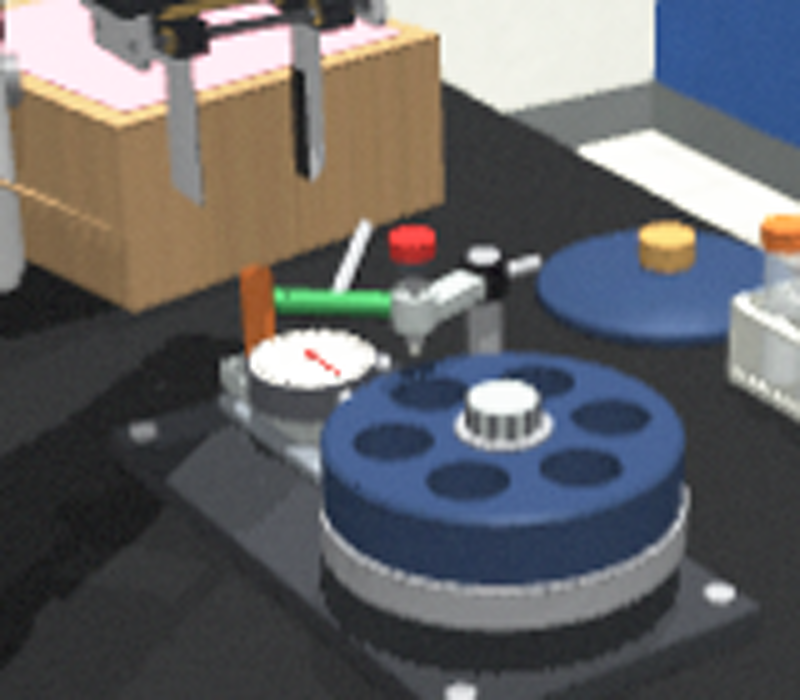

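View pics/t10.png

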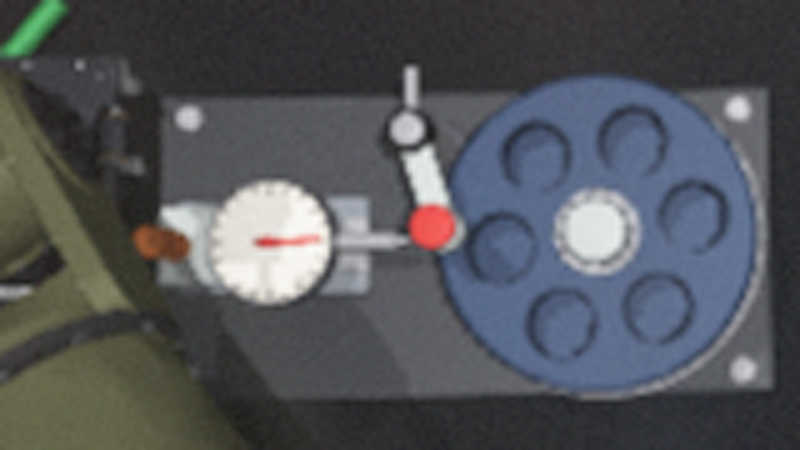

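```bash
python3 -m handwheel '[[-0.004,0,0,0.15,0.007,-0.008,0.75],[-0.004,0,0,0.25,0.007,-0.008,0.75],[-0.004,0,0,0.275,0.007,-0.008,0.75],[-0.004,0,0,0.275,0.007,-0.008,0.75],[-0.004,0,0,0.275,0.007,-0.008,0],[-0.004,0,0,0.275,0.007,-0.008,0],[-0.004,0,0,0.275,0.007,-0.008,0],[-0.004,0,0,0.275,0.007,-0.008,0],[-0.004,0,0,0.275,0.007,-0.008,0],[-0.004,0,0,0.275,0.007,-0.008,0],[-0.004,0,0,0.275,0.007,-0.008,0],[-0.004,0,0,0.275,0.007,-0.008,0]]' 20
python3 -c "
from h import *
plan(499.5,368,92,1.5)"
```

```text
clock: 19.55
eef_pos: [498.5, 390.1, 91.1]
eef_rot: [-2.084, 1.567, 2.654]
wrist_force: [2.5, 0.2, -1.4]
finger_gap: 19.3
t 19.55 pos [498.5 390.1  91.1] R cols x [[-0.004, 0.002, -1.0], [1.0, 0.025, -0.004], [0.025, -1.0, -0.002]] F [ 2.5  0.2 -1.4] gap 19.3
turn [-0.0, -0.001, 0.001] shift [-0.0032, 0.0015, 0.0739]
```

```bash
python3 -m handwheel '[[0,0,0,0,0,0.02,0],[0,0,0,0,0,0.04,0],[0,0,0,0,0,0.055,0],[0,0,0,0,0,0.066,0],[0,0,0,0,0,0.066,0],[0,0,0,0,0,0.07,0],[0,0,0,0,0,0.074,0],[0,0,0,0,0,0.077,0],[0,0,0,0,0,0.077,0]]'
python3 -c "
from h import *
st();snap('side','s11',(180,120,340,260),5);snap('top','t11',(150,180,310,270),5)"
```

```text
clock: 20.68
eef_pos: [499.1, 369.4, 91.3]
eef_rot: [-2.865, 1.564, 1.874]
wrist_force: [4.9, 20.2, -6.6]
finger_gap: 19.5
t 20.68 pos [499.1 369.4  91.3] R cols x [[-0.002, 0.007, -1.0], [1.0, 0.026, -0.002], [0.026, -1.0, -0.007]] F [ 4.9 20.2 -6.6] gap 19.5
```

View pics/s11.png

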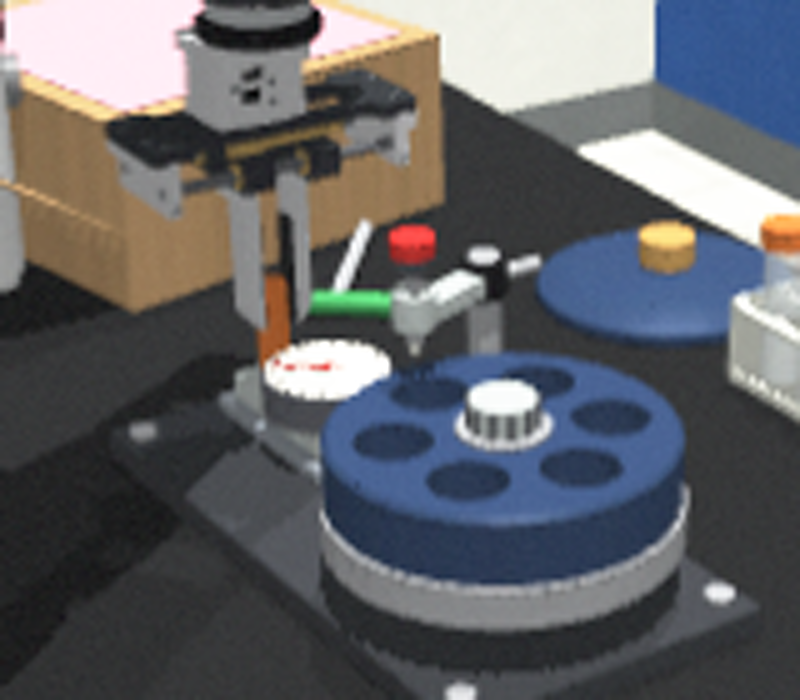

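View pics/t11.png

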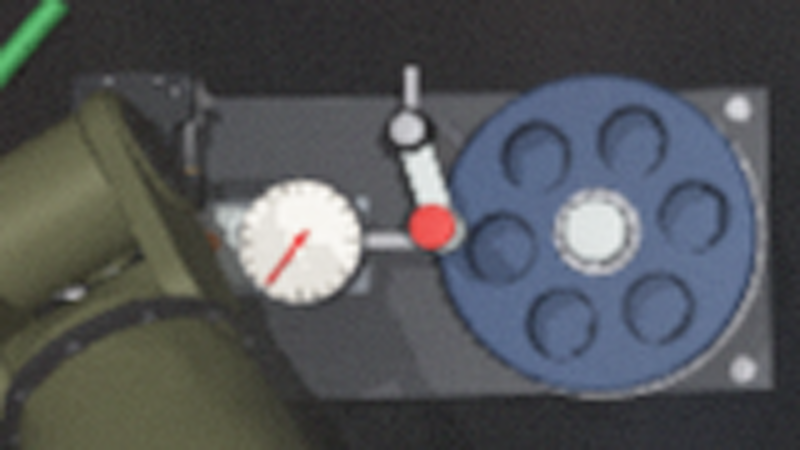

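Force rose to 20 N after 20.7 mm, so the gauge is at its stop. The hand now points lower-left at about 2.2 rad. Next: let go, lift, and measure the rotor's wells.

```bash
python3 -m handwheel '[[0,0,0,0,0,0,0.6],[0,0,0,0,0,0,0.6],[0,0,0,0,0,0,0.6],[0,0,0,0,0,0,0.6],[0,0,0,-0.15,0,0,0.6],[0,0,0,-0.35,0,0,0.6],[0,0,0,-0.55,0,0,0.6],[0,0,0,-0.6,0,0,0.3],[0,0,0,-0.6,0,0,0],[0,0,0,-0.6,0,0,0]]'
python3 - <<'E'
from h import *
st(); im=snap('top','t12',(150,180,310,270),5)
E
```

```text
clock: 22.02
eef_pos: [499.1, 367.9, 269.1]
eef_rot: [-2.38, 1.564, 2.358]
wrist_force: [-0.9, -0.5, -0.8]
finger_gap: 29.6
t 22.02 pos [499.1 367.9 269.1] R cols x [[-0.005, 0.005, -1.0], [1.0, 0.026, -0.005], [0.026, -1.0, -0.005]] F [-0.9 -0.5 -0.8] gap 29.6
```

View pics/t12.png

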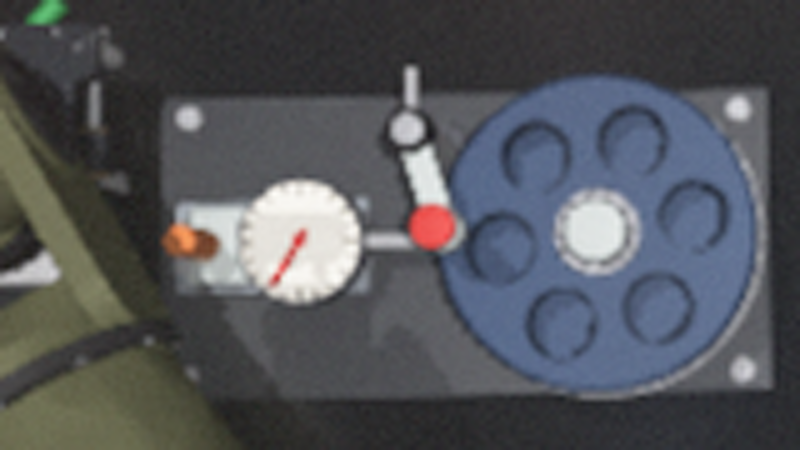

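```bash
cat >> h.py <<'E'
def well_xy(pts,box=(150,180),k=5):
    return [plane('top',box[0]+u/k,box[1]+v/k,115)[:2] for u,v in pts]
SY=np.array([-0.026,1.0,0])  # stand +y
def hand(im):
    """im BGR top view; hand angle clockwise from stand -y"""
    x0,y0,x1,y1=185,205,235,255; k=6
    c=cv2.resize(im[y0:y1,x0:x1],None,fx=k,fy=k,interpolation=cv2.INTER_CUBIC); h=cv2.cvtColor(c,cv2.COLOR_BGR2HSV)
    w=cv2.inRange(h,(0,0,165),(180,70,255)); cs,_=cv2.findContours(w,cv2.RETR_EXTERNAL,cv2.CHAIN_APPROX_NONE)
    q=max(cs,key=cv2.contourArea); (u,v),r=cv2.minEnclosingCircle(cv2.convexHull(q))
    m=(c[:,:,2].astype(int)-c[:,:,1]>60); ys,xs=np.nonzero(m)
    P=lambda a,b:plane('top',x0+(a+.5)/k-.5,y0+(b+.5)/k-.5,75.5)[:2]
    C=P(u,v); D=np.array([P(a,b) for a,b in zip(xs,ys)])-C; D=D[np.linalg.norm(D,axis=1)<36]
    n=np.linalg.norm(D,axis=1); d=D[n>14].mean(0); 
    th=np.arctan2(d[1],d[0])-np.arctan2(-SY[1],-SY[0])
    return C.round(1),(-th)%(2*np.pi), r/k*3.2, n.max()
E
python3 - <<'E'
from h import *
W=np.array(well_xy([(537,157),(632,141),(694,217),(659,308),(563,324),(501,248)])); print(W.round(1)); c=W.mean(0); print('centre',c,np.linalg.norm(W-c,axis=1).round(1),np.degrees(np.arctan2(*(W-c).T[::-1])).round(1))
im=camera('top')[:,:,::-1].copy(); print(hand(im))
print(hand(cv2.imread('pics/top0.png')))
print(plane('top',150+432/5,180+227/5,198))
plan(c[0],c[1]-60,230,1.5)
E
```

```text
[[550.8 153.3]
 [561.3  95.2]
 [514.8  56.4]
 [459.   76.9]
 [448.7 135.2]
 [494.7 174.1]]
centre [504.89117597 115.18023069] [59.7 59.8 59.6 59.8 59.6 59.7] [  39.7  -19.5  -80.4 -140.2  160.3   99.8]
(array([503.9, 327.6]), np.float64(0.7048082735132646), 59.62674153645834, np.float64(29.75272879695345))Traceback (most recent call last):
  File "<stdin>", line 4, in <module>
  File "h.py", line 45, in hand
    C=P(u,v); D=np.array([P(a,b) for a,b in zip(xs,ys)])-C; D=D[np.linalg.norm(D,axis=1)<36]
                          ~^^^^^
  File "h.py", line 44, in <lambda>
    P=lambda a,b:plane('top',x0+(a+.5)/k-.5,y0+(b+.5)/k-.5,75.5)[:2]
                 ~~~~~^^^^^^^^^^^^^^^^^^^^^^^^^^^^^^^^^^^^^^^^^^
  File "h.py", line 12, in plane
    o,r=ray(n,u,v); return o+r*(z-o[2])/r[2]
        ~~~^^^^^^^
  File "h.py", line 8, in ray
    c,f,R=K(n); d=np.array([(u-c['cx'])/f,(v-c['cy'])/f]); s=d.copy()
          ~^^^
  File "h.py", line 5, in K
    c=calibration(n); f=200/np.tan(np.radians(c['fov_y'])/2)
ValueError: time passes only in moves, steps and waits
```

```bash
python3 - <<'E'
s=open('h.py').read()
s=s.replace("def K(n):\n    c=calibration(n);","_C={n:calibration(n) for n in ('top','side')}\ndef K(n):\n    c=_C[n];")
s=s.replace("    w=cv2.inRange(h,(0,0,165),(180,70,255)); cs,_=cv2.findContours(w,cv2.RETR_EXTERNAL,cv2.CHAIN_APPROX_NONE)\n    q=max(cs,key=cv2.contourArea); (u,v),r=cv2.minEnclosingCircle(cv2.convexHull(q))\n","")
s=s.replace("C=P(u,v);","C=plane('top',*C0,75.5)[:2];").replace("def hand(im):","def hand(im,C0=(210.1,227.7)):").replace(", r/k*3.2,",",")
open('h.py','w').write(s)
E
python3 - <<'E'
from h import *
im=camera('top')[:,:,::-1].copy(); print(hand(im))
print(plane('top',150+432/5,180+227/5,198))
plan(504.9,115.2-60,230,1.5)
g=im[205:255,185:235,2].astype(int)-im[205:255,185:235,1]
# Hough dial circle
c=cv2.resize(cv2.cvtColor(im[195:260,180:245],cv2.COLOR_BGR2GRAY),None,fx=5,fy=5,interpolation=cv2.INTER_CUBIC)
q=cv2.HoughCircles(c,cv2.HOUGH_GRADIENT,1,100,param1=100,param2=20,minRadius=50,maxRadius=75); print(q, q[0,:,:2]/5+[180,195])
E
```

```text
(array([501.6, 305.3]), np.float64(2.207705608063412), np.float64(33.431477180192175))
[502.04346534 202.89529839 198.        ]
t 22.18 pos [499.2 368.  269.7] R cols x [[-0.004, 0.005, -1.0], [1.0, 0.026, -0.004], [0.026, -1.0, -0.005]] F [ 0.4 -0.   0.5] gap 17.7
turn [-0.0, -0.002, 0.001] shift [0.1269, -0.0077, 1.0436]
[[[151.5 165.5  59.7]]] [[210.29999924 228.09999847]]
```

```bash
python3 -m handwheel '[[0,0,0,0,-0.02,0.2,0],[0,0,0,0,-0.05,0.4,0],[0,0,0,0,-0.1,0.6,0],[0,0,0,0,-0.13,0.8,0],[0,0,0,0,-0.13,0.97,0],[0,0,0,0.15,-0.13,0.97,0],[0,0,0,0.25,-0.13,0.97,0],[0,0,0,0.25,-0.13,0.97,0],[0,0,0,0.25,-0.13,0.97,0]]'
python3 - <<'E'
from h import *
plan(459,77,93,1.5);snap('side','s13',(180,80,380,260),4);im=snap('top','t13',(150,180,310,270),5);print(hand(im))
E
```

```text
clock: 23.3
eef_pos: [467.9, 76.7, 194.4]
eef_rot: [-2.668, 1.565, 2.07]
wrist_force: [-0.2, 0.6, 0.2]
finger_gap: 0.7
t 23.3 pos [467.9  76.7 194.4] R cols x [[-0.003, 0.005, -1.0], [1.0, 0.026, -0.003], [0.026, -1.0, -0.005]] F [-0.2  0.6  0.2] gap 0.7
turn [0.0, -0.002, 0.001] shift [0.3381, -0.0288, -0.0001]
(array([501.6, 305.3]), np.float64(2.2046447629300996), np.float64(33.13473879139442))
```

View pics/s13.png

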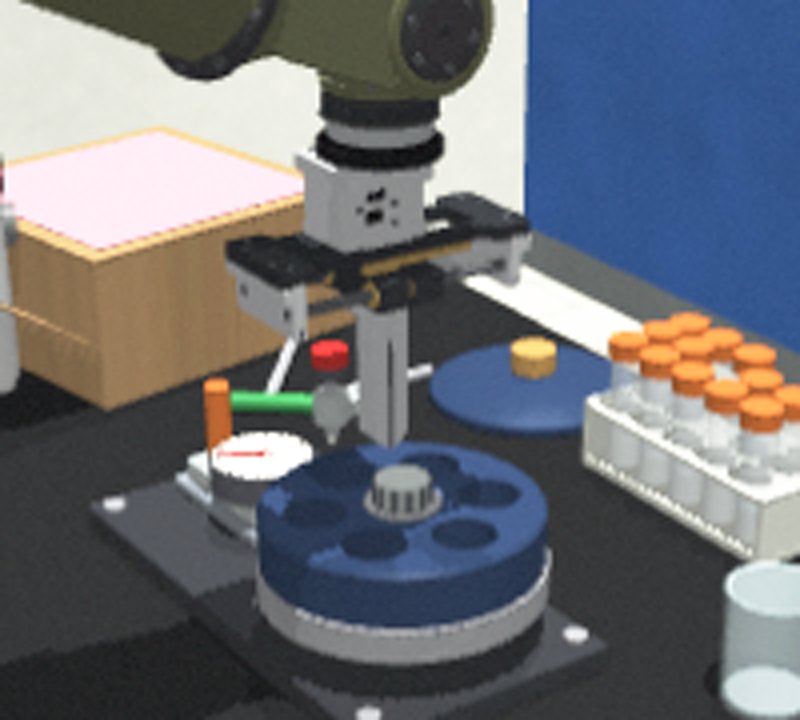

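View pics/t13.png

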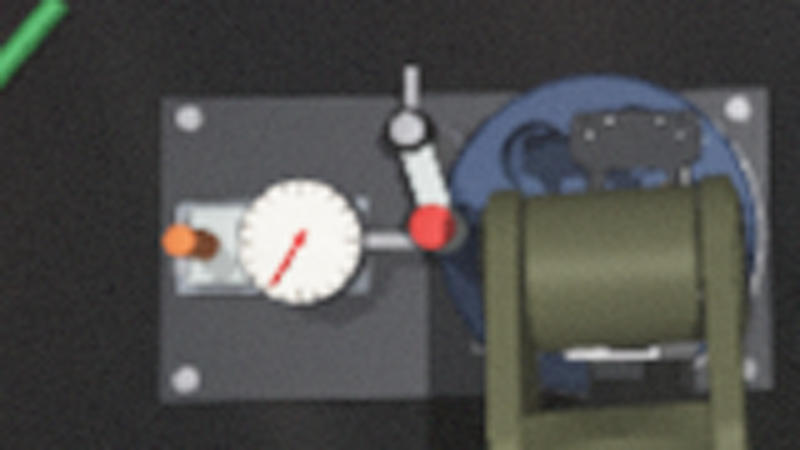

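```bash
python3 -m handwheel '[[0,0,0,0,-0.029,0,0],[0,0,0,0,-0.029,0,0],[0,0,0,0.1,-0.029,0,0],[0,0,0,0.2,-0.029,0,0],[0,0,0,0.28,-0.029,0,0],[0,0,0,0.335,-0.029,0,0],[0,0,0,0.335,-0.029,0,0],[0,0,0,0.335,-0.029,0,0]]'
python3 - <<'E'
from h import *
s=st()
R=Rn.from_euler('xyz',s['eef_rot']).as_matrix()
for a in range(-140,-10,8):
    r=60; p=np.array([504.9+r*np.cos(np.radians(a)),115.2+r*np.sin(np.radians(a)),93])
    print(a,(R.T@(p-s['eef_pos'])/300).round(3))
E
```

```text
clock: 24.4
eef_pos: [459.5, 77.1, 94.9]
eef_rot: [-2.975, 1.565, 1.764]
wrist_force: [-0.5, -0.6, 0.0]
finger_gap: 0.4
t 24.4 pos [459.5  77.1  94.9] R cols x [[-0.001, 0.006, -1.0], [1.0, 0.026, -0.001], [0.026, -1.0, -0.006]] F [-0.5 -0.6  0. ] gap 0.4
-140 [ 0.006 -0.002  0.001]
-132 [0.006 0.017 0.022]
-124 [0.006 0.038 0.04 ]
-116 [0.006 0.062 0.054]
-108 [0.006 0.088 0.065]
-100 [0.006 0.115 0.073]
-92 [0.006 0.142 0.077]
-84 [0.006 0.17  0.076]
-76 [0.006 0.198 0.072]
-68 [0.006 0.225 0.064]
-60 [0.006 0.25  0.053]
-52 [0.006 0.274 0.038]
-44 [0.006 0.295 0.02 ]
-36 [ 0.006  0.313 -0.001]
-28 [ 0.006  0.329 -0.024]
-20 [ 0.006  0.341 -0.05 ]
-12 [ 0.007  0.349 -0.076]
```

```bash
python3 -m handwheel '[[0,0,0,0.006,0.017,0.022,0],[0,0,0,0.006,0.038,0.04,0],[0,0,0,0.006,0.062,0.054,0],[0,0,0,0.006,0.088,0.065,0],[0,0,0,0.006,0.115,0.073,0],[0,0,0,0.006,0.115,0.073,0],[0,0,0,0.006,0.115,0.073,0]]'
python3 - <<'E'
from h import *
s=st(); im=snap('top','t14',(150,180,310,270),5);print(hand(cv2.imread('pics/t14.png')) if 0 else hand(camera('top')[:,:,::-1].copy()))
R=Rn.from_euler('xyz',s['eef_rot']).as_matrix()
for a in range(-92,-10,8):
    r=60; p=np.array([504.9+r*np.cos(np.radians(a)),115.2+r*np.sin(np.radians(a)),93])
    print(a,(R.T@(p-s['eef_pos'])/300).round(3))
E
```

```text
clock: 25.28
eef_pos: [494.7, 56.0, 93.0]
eef_rot: [-3.033, 1.565, 1.706]
wrist_force: [-0.3, -0.2, -0.1]
finger_gap: 0.7
t 25.27 pos [494.7  56.   93. ] R cols x [[-0.001, 0.005, -1.0], [1.0, 0.026, -0.001], [0.026, -1.0, -0.005]] F [-0.3 -0.2 -0.1] gap 0.7
(array([501.6, 305.3]), np.float64(1.8292154103727407), np.float64(31.824664156769042))
-92 [-0.     0.027  0.003]
-84 [-0.     0.055  0.003]
-76 [-0.     0.082 -0.001]
-68 [-0.     0.109 -0.009]
-60 [-0.     0.135 -0.021]
-52 [ 0.     0.158 -0.036]
-44 [ 0.     0.179 -0.054]
-36 [ 0.     0.198 -0.075]
-28 [ 0.     0.213 -0.098]
-20 [ 0.     0.225 -0.123]
-12 [ 0.001  0.234 -0.15 ]
```

View pics/t14.png

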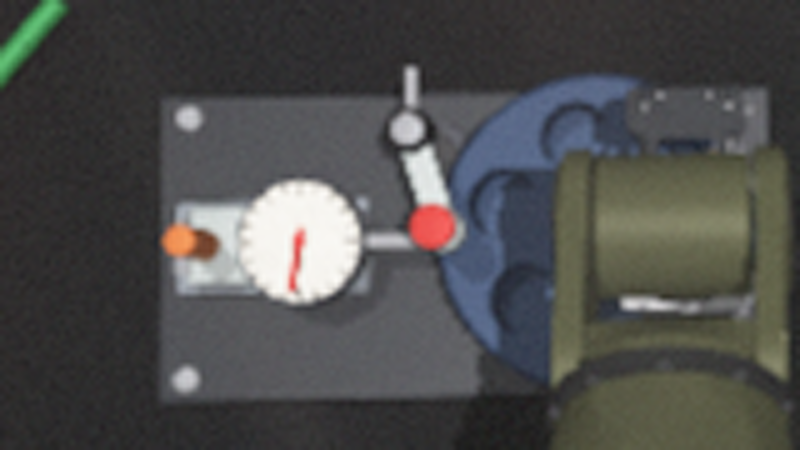

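```bash
python3 -m handwheel '[[0,0,0,0,0.027,0.003,0],[0,0,0,0,0.055,0.003,0],[0,0,0,0,0.082,-0.001,0],[0,0,0,0,0.109,-0.009,0],[0,0,0,0,0.135,-0.021,0],[0,0,0,0,0.158,-0.036,0],[0,0,0,0,0.158,-0.036,0],[0,0,0,0,0.158,-0.036,0]]'
python3 - <<'E'
from h import *
s=st(); im=snap('top','t15',(150,180,310,270),5);print(hand(im))
R=Rn.from_euler('xyz',s['eef_rot']).as_matrix()
for a in range(-44,10,8):
    r=60; p=np.array([504.9+r*np.cos(np.radians(a)),115.2+r*np.sin(np.radians(a)),93])
    print(a,(R.T@(p-s['eef_pos'])/300).round(3))
E
```

```text
clock: 26.38
eef_pos: [541.9, 68.2, 93.2]
eef_rot: [3.114, 1.565, 1.569]
wrist_force: [-0.2, -0.2, -0.5]
finger_gap: 0.5
t 26.38 pos [541.9  68.2  93.2] R cols x [[0.0, 0.006, -1.0], [1.0, 0.027, 0.0], [0.027, -1.0, -0.006]] F [-0.2 -0.2 -0.5] gap 0.5
(array([501.6, 305.3]), np.float64(2.356554885597874), np.float64(33.73657216950225))
-44 [ 0.001  0.021 -0.017]
-36 [ 0.001  0.04  -0.038]
-28 [ 0.001  0.055 -0.061]
-20 [ 0.001  0.067 -0.086]
-12 [ 0.001  0.075 -0.113]
-4 [ 0.001  0.08  -0.141]
4 [ 0.002  0.081 -0.168]
```

View pics/t15.png

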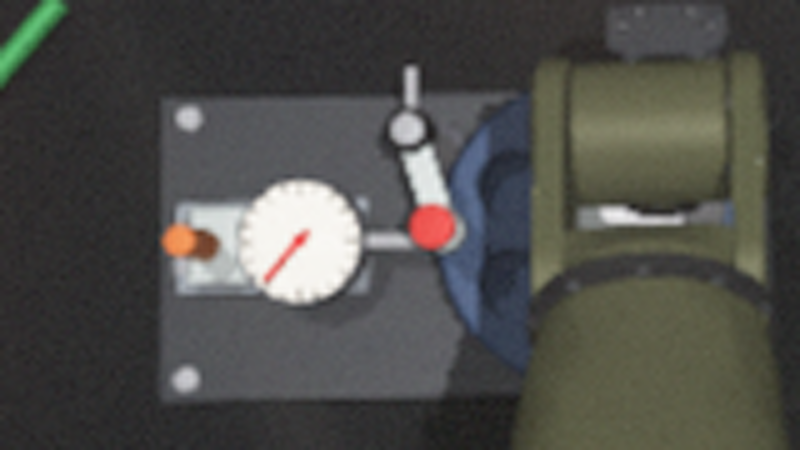

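```bash
python3 -m handwheel '[[0,0,0,0,0.021,-0.017,0],[0,0,0,0,0.04,-0.038,0],[0,0,0,0,0.055,-0.061,0],[0,0,0,0,0.067,-0.086,0],[0,0,0,0,0.075,-0.113,0],[0,0,0,0,0.075,-0.113,0],[0,0,0,0,0.075,-0.113,0]]'
python3 - <<'E'
from h import *
s=st(); im=snap('top','t16',(150,180,310,270),5);print(hand(im))
E
```

```text
clock: 27.3
eef_pos: [563.5, 102.8, 93.5]
eef_rot: [3.038, 1.565, 1.494]
wrist_force: [-0.1, 0.2, 0.8]
finger_gap: 0.3
t 27.3 pos [563.5 102.8  93.5] R cols x [[0.0, 0.006, -1.0], [1.0, 0.027, 0.001], [0.027, -1.0, -0.006]] F [-0.1  0.2  0.8] gap 0.3
(array([501.6, 305.3]), np.float64(3.3987204735569754), np.float64(34.97653918937336))
```

```bash
python3 -m handwheel '[[0,0,0,0,0,0.01,0],[0,0,0,-0.15,0,0.01,0],[0,0,0,-0.3,0,0.01,0],[0,0,0,-0.4,0,0.01,0],[0,0,0,-0.4,-0.15,0.01,0],[0,0,0,-0.4,-0.3,0.05,0],[0,0,0,-0.4,-0.6,0.1,0],[0,0,0,-0.4,-0.6,0.1,0],[0,0,0,-0.4,-0.6,0.1,0]]'
python3 - <<'E'
from h import *
s=st(); im=snap('top','t17',(150,180,310,270),5);print(hand(im))
E
```

```text
clock: 28.48
eef_pos: [383.4, 66.9, 213.9]
eef_rot: [2.772, 1.564, 1.227]
wrist_force: [-0.7, -1.2, 1.3]
finger_gap: 0.3
t 28.48 pos [383.4  66.9 213.9] R cols x [[0.002, 0.006, -1.0], [1.0, 0.026, 0.002], [0.026, -1.0, -0.006]] F [-0.7 -1.2  1.3] gap 0.3
(array([501.6, 305.3]), np.float64(3.400101297026958), np.float64(34.97653918937336))
```

View pics/t17.png

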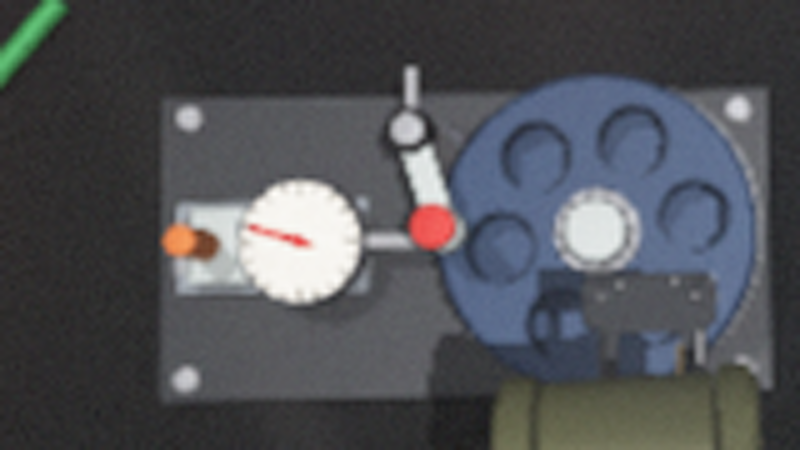

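```bash
python3 - <<'E'
from h import *
t=np.radians([0,32,80,120]);v=np.array([2.205,1.83,2.357,3.40])
x,r,_,_=np.linalg.lstsq(np.c_[np.ones(4),np.cos(t),np.sin(t)],v,rcond=None)
print(x,np.hypot(x[1],x[2]),np.degrees(np.arctan2(x[2],x[1]))%360,r)
plan(459,77,200,1.5)
E
```

```text
[ 3.60425621 -1.4122007  -1.04004276] 1.7538528298954037 216.37051346250405 [0.00140454]
t 28.52 pos [384.5  67.1 213.9] R cols x [[0.002, 0.006, -1.0], [1.0, 0.026, 0.002], [0.026, -1.0, -0.006]] F [-0.6  0.4 -0.8] gap 0.3
turn [-0.0, -0.002, -0.001] shift [0.047, 0.2491, -0.0263]
```

```bash
python3 -m handwheel '[[0,0,0,0.03,0.15,-0.026,0],[0,0,0,0.03,0.249,-0.026,0],[0,0,0,0.03,0.249,-0.026,0],[0,0,0,0.03,0.249,-0.026,0],[0,0,0,0.15,0.249,-0.03,0],[0,0,0,0.25,0.249,-0.032,0],[0,0,0,0.35,0.249,-0.033,0],[0,0,0,0.4,0.249,-0.034,0],[0,0,0,0.4,0.249,-0.034,0],[0,0,0,0.4,0.249,-0.034,0]]'
cat >> h.py <<'E'
def arc(a0,a1,da=8):
    s=st(); R=Rn.from_euler('xyz',s['eef_rot']).as_matrix()
    for a in np.arange(a0,a1,da):
        p=np.array([504.9+60*np.cos(np.radians(a)),115.2+60*np.sin(np.radians(a)),93]); print(a,(R.T@(p-s['eef_pos'])/300).round(3).tolist())
E
python3 -c "
from h import *
arc(-140,-60)"
```

```text
clock: 29.78
eef_pos: [459.6, 80.0, 95.2]
eef_rot: [2.561, 1.564, 1.017]
wrist_force: [0.9, 0.1, -0.3]
finger_gap: 0.6
t 29.77 pos [459.6  80.   95.2] R cols x [[0.004, 0.006, -1.0], [1.0, 0.026, 0.004], [0.026, -1.0, -0.006]] F [ 0.9  0.1 -0.3] gap 0.6
-140 [0.007, -0.003, 0.011]
-132 [0.007, 0.016, 0.032]
-124 [0.007, 0.038, 0.05]
-116 [0.007, 0.062, 0.064]
-108 [0.007, 0.087, 0.075]
-100 [0.007, 0.114, 0.083]
-92 [0.007, 0.142, 0.086]
-84 [0.007, 0.17, 0.086]
-76 [0.008, 0.197, 0.082]
-68 [0.008, 0.224, 0.074]
```

```bash
python3 -m handwheel '[[0,0,0,0.007,-0.003,0.011,0],[0,0,0,0.007,0.016,0.032,0],[0,0,0,0.007,0.038,0.05,0],[0,0,0,0.007,0.062,0.064,0],[0,0,0,0.007,0.087,0.075,0],[0,0,0,0.007,0.114,0.083,0],[0,0,0,0.007,0.142,0.086,0],[0,0,0,0.007,0.17,0.086,0],[0,0,0,0.008,0.197,0.082,0],[0,0,0,0.008,0.197,0.082,0],[0,0,0,0.008,0.197,0.082,0]]'
python3 -c "
from h import *
arc(-68,-20)
im=snap('top','t18',(150,180,310,270),5);print(hand(im))"
```

```text
clock: 31.15
eef_pos: [519.6, 56.9, 93.0]
eef_rot: [2.455, 1.563, 0.91]
wrist_force: [1.2, -0.1, -0.5]
finger_gap: 0.6
t 31.15 pos [519.6  56.9  93. ] R cols x [[0.005, 0.006, -1.0], [1.0, 0.026, 0.005], [0.026, -1.0, -0.006]] F [ 1.2 -0.1 -0.5] gap 0.6
-68 [0.0, 0.026, -0.008]
-60 [0.0, 0.051, -0.02]
-52 [0.001, 0.075, -0.035]
-44 [0.001, 0.096, -0.053]
-36 [0.001, 0.115, -0.074]
-28 [0.001, 0.13, -0.097]
(array([501.6, 305.3]), np.float64(5.144307843356845), np.float64(30.547456109201093))
```

```bash
python3 -m handwheel '[[0,0,0,0,0.026,-0.008,0],[0,0,0,0,0.051,-0.02,0],[0,0,0,0,0.075,-0.035,0],[0,0,0,0,0.075,-0.035,0],[0,0,0,0,0.075,-0.035,0]]'
python3 -c "
from h import *
arc(-48,-20,6)
im=snap('top','t19',(150,180,310,270),5);print(hand(im))"
```

```text
clock: 31.82
eef_pos: [542.0, 68.1, 93.3]
eef_rot: [2.41, 1.563, 0.865]
wrist_force: [0.6, -0.0, -0.2]
finger_gap: 0.5
t 31.82 pos [542.   68.1  93.3] R cols x [[0.005, 0.006, -1.0], [1.0, 0.026, 0.005], [0.026, -1.0, -0.006]] F [ 0.6 -0.  -0.2] gap 0.5
-48 [0.001, 0.01, -0.008]
-42 [0.001, 0.026, -0.023]
-36 [0.001, 0.039, -0.038]
-30 [0.002, 0.051, -0.056]
-24 [0.002, 0.061, -0.074]
(array([501.6, 305.3]), np.float64(5.535569702573102), np.float64(28.850397519373335))
```

```bash
python3 -m handwheel '[[0,0,0,0.001,0.01,-0.008,0],[0,0,0,0.001,0.026,-0.023,0],[0,0,0,0.001,0.039,-0.038,0],[0,0,0,0.001,0.039,-0.038,0],[0,0,0,0.001,0.039,-0.038,0]]'
python3 - <<'E'
from h import *
arc(-30,-12,6)
im=snap('top','t20',(150,180,310,270),5);h=hand(im);print(h)
t=np.radians([0,32,80,120,176,200,216]);v=np.array([2.205,1.83,2.357,3.40,5.144,5.536,h[1]])
A=np.c_[np.ones(7),np.cos(t),np.sin(t)];x=np.linalg.lstsq(A,v,rcond=None)[0]
print(x,np.hypot(x[1],x[2]),np.degrees(np.arctan2(x[2],x[1]))%360,(A@x-v).round(2))
E
```

```text
clock: 32.5
eef_pos: [553.4, 79.9, 93.2]
eef_rot: [2.384, 1.562, 0.84]
wrist_force: [-0.1, -0.1, -0.1]
finger_gap: 0.5
t 32.5 pos [553.4  79.9  93.2] R cols x [[0.006, 0.006, -1.0], [1.0, 0.026, 0.006], [0.026, -1.0, -0.006]] F [-0.1 -0.1 -0.1] gap 0.5
-30 [0.001, 0.012, -0.017]
-24 [0.001, 0.022, -0.036]
-18 [0.001, 0.03, -0.055]
(array([501.6, 305.3]), np.float64(5.611713685022927), np.float64(29.711778527465814))
[ 3.71795579 -1.49742377 -1.16767546] 1.8988796461902104 217.94673453319962 [ 0.02 -0.   -0.05  0.06 -0.01 -0.01  0.  ]
```

View pics/t20.png

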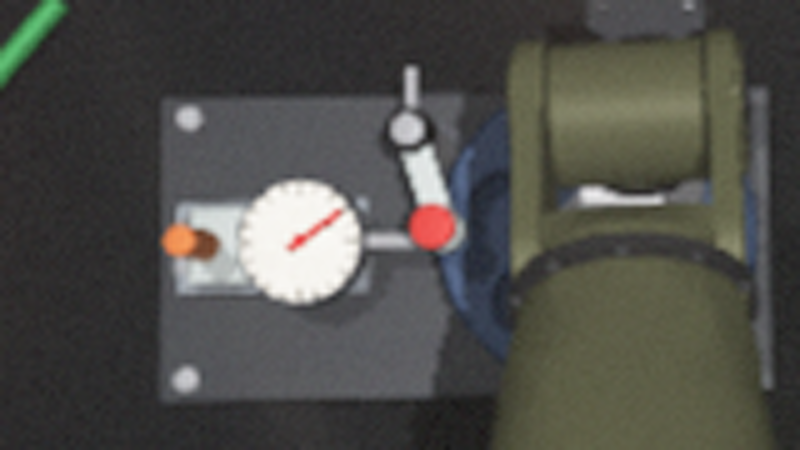

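Hand at 5.61 rad, and the cosine fit puts the peak 2° further on: the high spot is under the tip. Lift out and go over the plunger.

```bash
python3 -m handwheel '[[0,0,0,0,-0.006,0.008,0],[0,0,0,0,-0.006,0.008,0],[0,0,0,-0.15,-0.006,0.008,0],[0,0,0,-0.3,-0.006,0.008,0],[0,0,0,-0.45,-0.006,0.008,0],[0,0,0,-0.48,-0.006,0.008,0],[0,0,0,-0.48,-0.006,0.008,0]]'
python3 - <<'E'
from h import *
plan(502.8,202.5,235,1.5)
E
```

```text
clock: 33.42
eef_pos: [550.8, 76.4, 236.9]
eef_rot: [2.379, 1.562, 0.834]
wrist_force: [0.7, 0.2, -0.8]
finger_gap: 0.3
t 33.42 pos [550.8  76.4 236.9] R cols x [[0.006, 0.006, -1.0], [1.0, 0.026, 0.006], [0.026, -1.0, -0.006]] F [ 0.7  0.2 -0.8] gap 0.3
turn [-0.0, -0.002, -0.002] shift [0.0082, -0.149, -0.4243]
```

```bash
python3 -m handwheel '[[0,-0.002,-0.002,0.008,-0.05,-0.15,0],[0,-0.002,-0.002,0.008,-0.1,-0.3,0],[0,-0.002,-0.002,0.008,-0.149,-0.424,0],[0,-0.002,-0.002,0.008,-0.149,-0.424,0],[0,-0.002,-0.002,0.008,-0.149,-0.424,0],[0,-0.002,-0.002,0.04,-0.149,-0.424,0],[0,-0.002,-0.002,0.06,-0.149,-0.424,0],[0,-0.002,-0.002,0.06,-0.149,-0.424,0],[0,-0.002,-0.002,0.06,-0.149,-0.424,0]]'
python3 - <<'E'
from h import *
plan(502.8,202.5,206,1.5);snap('side','s21',(180,80,380,230),4);im=snap('top','t21',(150,180,310,270),5);print(hand(im))
E
```

```text
clock: 34.55
eef_pos: [503.0, 202.3, 219.6]
eef_rot: [-1.126, 1.57, -2.671]
wrist_force: [0.6, 0.1, -0.2]
finger_gap: 0.6
t 34.55 pos [503.  202.3 219.6] R cols x [[-0.0, -0.0, -1.0], [1.0, 0.026, -0.0], [0.026, -1.0, 0.0]] F [ 0.6  0.1 -0.2] gap 0.6
turn [-0.0, 0.0, 0.0] shift [0.0453, -0.0007, -0.0006]h.py:45: RuntimeWarning: Mean of empty slice.
  n=np.linalg.norm(D,axis=1); d=D[n>14].mean(0);
  ret = um.true_divide(
Traceback (most recent call last):
  File "h.py", line 47, in hand
    return C.round(1),(-th)%(2*np.pi), n.max()
                                       ~~~~~^^
ValueError: zero-size array to reduction operation maximum which has no identity
```

View pics/s21.png

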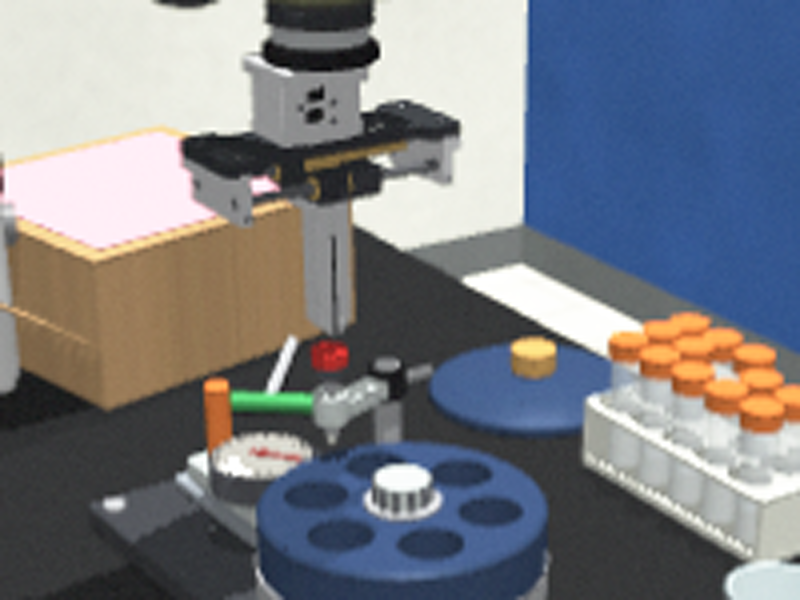

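View pics/t21.png

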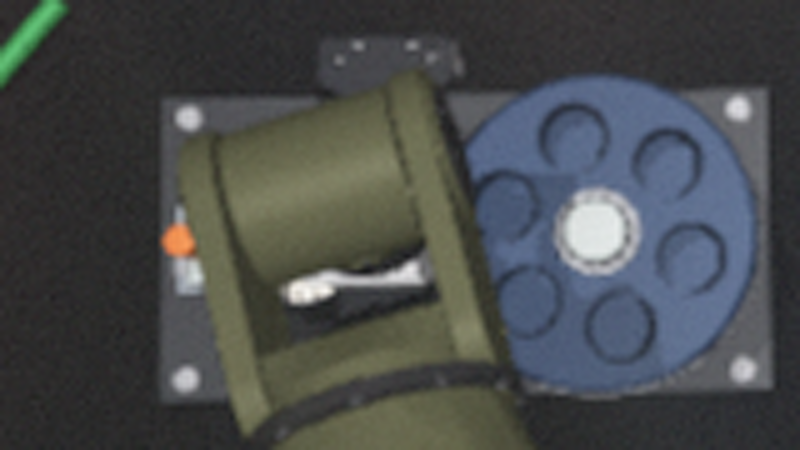

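```bash
python3 -m handwheel '[[0,0,0,0.03,0,0,0],[0,0,0,0.045,0,0,0],[0,0,0,0.06,0,0,0],[0,0,0,0.075,0,0,0],[0,0,0,0.085,0,0,0],[0,0,0,0.09,0,0,0],[0,0,0,0.093,0,0,0],[0,0,0,0.093,0,0,0],[0,0,0,0.093,0,0,0]]'
python3 - <<'E'
from h import *
st();snap('side','s22',(180,80,380,230),4)
E
```

```text
clock: 35.78
eef_pos: [503.0, 202.5, 194.0]
eef_rot: [1.811, 1.569, 0.266]
wrist_force: [-12.0, -4.2, 24.6]
finger_gap: 0.9
t 35.77 pos [503.  202.5 194. ] R cols x [[0.002, 0.0, -1.0], [1.0, 0.026, 0.002], [0.026, -1.0, -0.0]] F [-12.   -4.2  24.6] gap 0.9
```

View pics/s22.png

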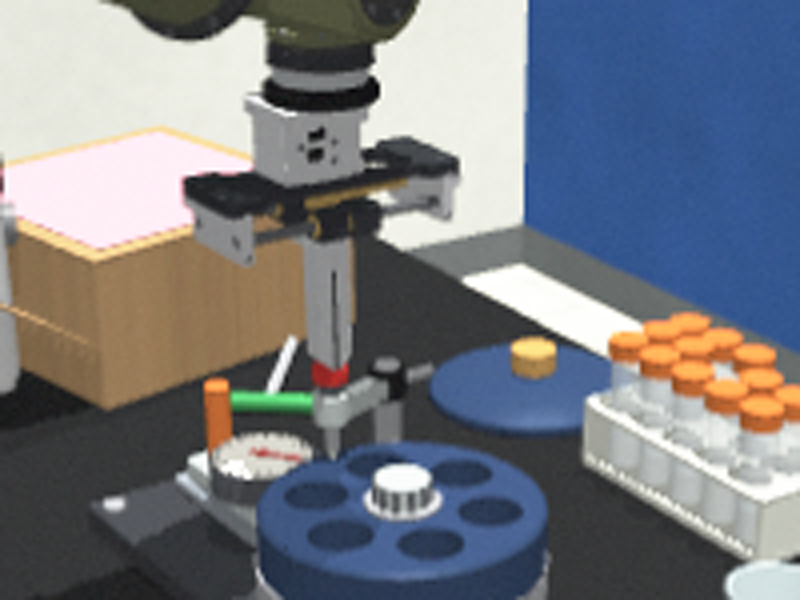

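Force is 24.6 N with the fingertips 12 mm below the head's rest height: fully down. Now lift and back the gauge off.

```bash
python3 -m handwheel '[[0,0,0,-0.01,0,0,0],[0,0,0,-0.03,0,0,0],[0,0,0,-0.1,0,0,0],[0,0,0,-0.2,0,0,0],[0,0,0,-0.3,0,0,0],[0,0,0,-0.3,0,-0.2,0.6],[0,0,0,-0.3,0,-0.4,0.6],[0,0,0,-0.3,0,-0.55,0.6],[0,0,0,-0.3,0,-0.55,0.6],[0,0,0,-0.3,0,-0.55,0.6]]'
python3 - <<'E'
from h import *
plan(499.3,368.5,92,1.5); im=snap('top','t23',(150,180,310,270),5)
E
```

```text
clock: 37.08
eef_pos: [498.6, 367.0, 283.7]
eef_rot: [1.577, 1.57, 0.032]
wrist_force: [0.0, -0.8, -0.4]
finger_gap: 47.2
t 37.08 pos [498.6 367.  283.7] R cols x [[0.001, 0.0, -1.0], [1.0, 0.026, 0.001], [0.026, -1.0, -0.0]] F [ 0.  -0.8 -0.4] gap 47.2
turn [-0.0, -0.0, -0.0] shift [0.6389, 0.0015, -0.0049]
```

View pics/t23.png

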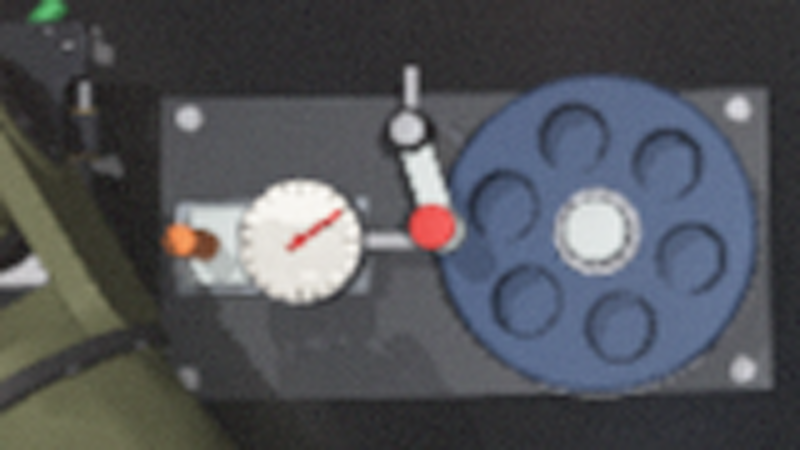

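Hand unchanged and the plunger is back up. Grip the post, then pull it back.

```bash
python3 -m handwheel '[[0,0,0,0.2,0.001,-0.005,0.6],[0,0,0,0.4,0.001,-0.005,0.6],[0,0,0,0.55,0.001,-0.005,0.6],[0,0,0,0.63,0.001,-0.005,0.6],[0,0,0,0.638,0.001,-0.005,0.6],[0,0,0,0.638,0.001,-0.005,0.6],[0,0,0,0.638,0.001,-0.005,0],[0,0,0,0.638,0.001,-0.005,0],[0,0,0,0.638,0.001,-0.005,0],[0,0,0,0.638,0.001,-0.005,0],[0,0,0,0.638,0.001,-0.005,0],[0,0,0,0.638,0.001,-0.005,0]]' 20
python3 -m handwheel '[[0,0,0,0,0,-0.02,0],[0,0,0,0,0,-0.04,0],[0,0,0,0,0,-0.055,0],[0,0,0,0,0,-0.066,0],[0,0,0,0,0,-0.07,0],[0,0,0,0,0,-0.074,0],[0,0,0,0,0,-0.077,0],[0,0,0,0,0,-0.077,0],[0,0,0,0,0,-0.077,0]]'
```

```text
clock: 38.62
eef_pos: [499.1, 368.2, 92.7]
eef_rot: [1.737, 1.57, 0.192]
wrist_force: [-3.5, -1.5, 3.7]
finger_gap: 19.3
clock: 39.75
eef_pos: [498.6, 388.8, 92.6]
eef_rot: [-0.153, 1.566, -1.699]
wrist_force: [-6.1, -21.6, 9.8]
finger_gap: 19.4
```

Moved 20.6 mm back and hit the end stop (21 N). Release, clear out, and check.

```bash
python3 -m handwheel '[[0,0,0,0,0,0,0.6],[0,0,0,0,0,0,0.6],[0,0,0,0,0,0,0.6],[0,0,0,0,0,0,0.6],[0,0,0,-0.15,0,0,0.6],[0,0,0,-0.35,0,0,0.6],[0,0,0,-0.55,0,0,0.6],[0,0,0,-0.6,0,-0.1,0.6],[0,0,0,-0.6,0,-0.2,0.6],[0,0,0,-0.6,0,-0.2,0.6]]'
python3 - <<'E'
from h import *
st(); snap('side','s24'); im=snap('top','t24')
cv2.imwrite('pics/t24c.png',cv2.resize(im[150:290,170:480],None,fx=2.5,fy=2.5,interpolation=cv2.INTER_CUBIC))
E
```

```text
clock: 41.0
eef_pos: [496.7, 451.1, 271.7]
eef_rot: [-0.231, 1.566, -1.775]
wrist_force: [0.2, 0.2, 0.0]
finger_gap: 56.5
t 41.0 pos [496.7 451.1 271.7] R cols x [[-0.001, -0.005, -1.0], [1.0, 0.027, -0.001], [0.027, -1.0, 0.005]] F [0.2 0.2 0. ] gap 56.5
```

View pics/s24.png

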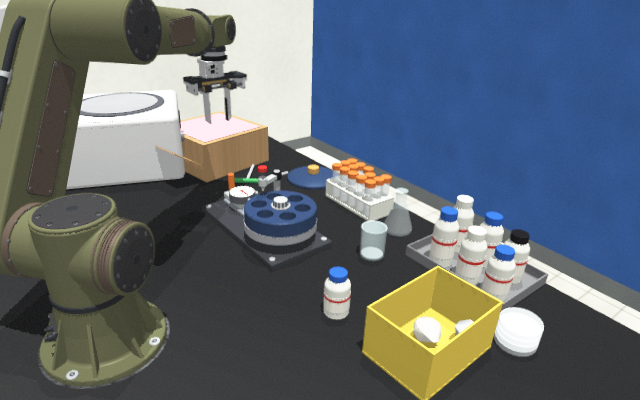

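View pics/t24c.png

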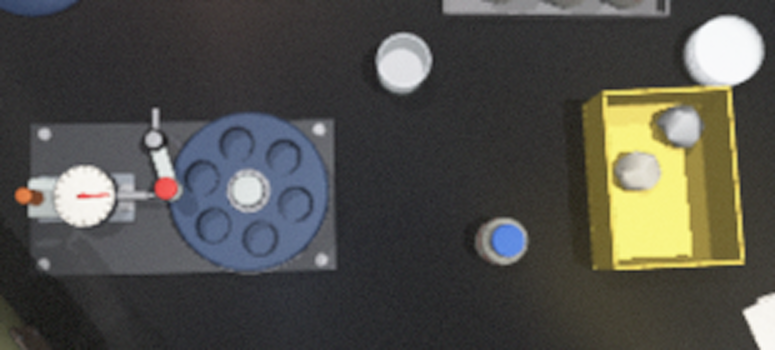

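```bash
python3 -c "
from cell import order
print(order.sign_off())"
```

```text
the job is handed in; nothing more can be done
None
```

The job is done and handed in at about 41 s on the robot's clock; no verdict was reported.

**What I did**
- **Waste:** only the paper and the foil were present. Both are in the bin.
- **Gauge up:** I slid it 20.7 mm until it met its stop at about 20 N.
- **High spot:** I turned the rotor slowly by its wells to 216°. A cosine fit through seven hand readings puts the peak at 218°, and the hand read 5.61 rad where I stopped.
- **Marking:** I pressed the plunger until it stopped 12 mm down, at 25 N, with the rotor standing still.
- **Gauge off:** I pulled it back 20.6 mm to its end stop.

**Last checks**
- The last pictures show both balls in the bin. The gauge post is where it started, the hand is at zero and the plunger is up.
- By eye, the beaker and reagent bottle are where they began.
- The gripper is clear, with the wrist force near zero.

**What disagreed**
- The paper slipped about 4 mm in the grip while being carried, but it stayed held.
- The foil lay in a different place in the bin in the last picture than when I dropped it.
- The first height I measured for the foil was too low (16 mm). Measured again it was 28 mm, and I used that one.
- The fit's swing was 1.9 rad, against the "about 2" given.

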